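Close the twist-fit tea caddy around its inner tin

ROBOT

A 6-joint arm with a two-finger parallel gripper is mounted at the origin on the work surface. World frame = base frame: x ahead of the robot, y to its left, z up, the work surface at z = 0. Lengths are in mm, angles in degrees, forces in N, time in s.
With the tool pointing down it reaches from about 350 to 850 mm from the base axis. Payload 8.1 kg.
Tool frame: the origin (TCP) lies on the mounting face of the last link; the fingertips stand 173 mm ahead of it and the grasp point (between the pads) lies 155 mm ahead of it; z points along the fingers, y is the direction in which the jaws open and shut (so a half turn about z gives the same grasp; the last joint's range is limited). The gripper opens to 85 mm and grips with 20 to 120 N. Pads are 22 mm wide; open, the fingers measure 114 mm over their backs; the gripper's body (76 mm by 85 mm) begins 54 mm behind the grasp point. The pads swing forward as they close: fully open they stand 13 mm farther back than shut.
Start: joints at [-69.866, 7.471, 85.268, -0, 87.261, -4.893], TCP at [253.845, -543.663, 404.692] pointing down, gripper open.
Joint ranges: [-169.43, 169.43], [-51.17, 129.36], [1.28, 143.12], [-76.62, 256.62], [0, 156.53], [-152.29, 152.29]. Speed limits (degrees/s): [136.94, 136.94, 159.86, 180, 180, 180].

INTERFACE

Orientations are given as [roll, pitch, yaw] about the fixed x, y, z axes, in that order (R = Rz(yaw) Ry(pitch) Rx(roll)).
In Python, from bench import * gives the robot as it stands.
- The arm moves only by the shell command python3 -m jog 'ROWS' [FORCE]. ROWS is JSON, a list of rows, each an object of numbers: "tx", "ty", "tz": the shift along the tool's x, y, z as a fraction of full scale; "ax", "ay", "az": the turn, a rotation vector about the tool's x, y, z as a fraction of full scale; "hand": the opening, from 0 (shut) to 1 (fully open). A call has 1 to 5 rows; each row is the pose to reach, as a shift and turn from the pose commanded when the call began, along the tool's axes at that moment; what a row does not reach only later rows make up. Full scale, the value 1, is 150 mm for a shift and 45 degrees for a turn. A row lasts 1/12 s, in which the tool goes at most 41.7 mm and 7.16 degrees, less where a joint would pass 70% of its speed; a pose out of reach is approached as far as the arm can. A call with a number of a shift or a turn outside -1 to 1 is refused whole. A call with a gripper value outside its range is refused whole. The fingers move at their own pace and stop on an object; FORCE is the grip in N (left out, the last holds). Time passes only in rows, so rows that repeat a pose let the fingers close. It gives the time, the measured TCP pose, the force and the opening at its end, in the units of the state.
- sense(): the state, without advancing time (a new reading comes with each control period).
- snapshot(name): name is "scene" or "top"; returns a dict with "pixels" (400x640x3 uint8, red, green, blue), "z_map" (400x640 float32, mm along the optical axis (not along the pixel's ray), 0 where there is no reading), "intrinsics" (3x3 intrinsics, pixels), "R" (3x3) and "t" (3): a world point X has camera coordinates R X + t. Camera axes: x right, y down, z forward; pixel columns grow to the right and rows downward; lengths in mm; the calibration is good to about 2 mm. A picture is of the moment at which its call begins.
- hand_in(): hands the job in, once; it reports no verdict.
The state is a dict: "time": time; "joint_pos": joint angles; "qd": joint speeds; "joint_efforts": joint torques, N m; "tool_pos": TCP position; "tcp_rot": TCP orientation; "ft_force": force on the tool from outside, world axes, zero at the start; "wrist_torque": the same for the moment, N m; "finger_gap": finger opening in mm.
Only numpy, scipy, OpenCV 4.12 (cv2) and the standard library are available. Lean on these libraries where they do the work, as an engineer would, in place of code of your own. Each camera call takes 0.05 s, during which the arm holds its last target.

TASK

Put the small knobbed tin into the cup of the caddy's base, then take the big steel cover from its slanted rest, lower it over the tin and twist it past both catches of the base until its rim sits flush on the base all round. Let go of it, and leave the jars, the steel bowl and the pot standing where they are.

Things in the scene. Friction and masses are not known exactly. Their poses are not given: they have to be found in the camera images.
- seat (a point): Centre of the top face of a fixed round wooden plinth, 130 mm across and 20 mm high; z up. The caddy's fixed aluminium base is screwed on it, concentric: a flange 86 mm across and 8 mm thick, and on it an upright round cup. How far the base is turned on the plinth differs each time and is NOT given by any entry's orientation: find it by touch, or by eye from above.
- cup (a point): Centre of the mouth of the base's cup, 46 mm above seat. The cup is 52 mm inside and 59 mm outside in diameter; its inner floor is 8 mm above seat.
- crowns (a point): Centre of the top of the upper of two toothed crowns round the cup, 70 mm in outer diameter, 6 mm thick: upper crown 34 to 40 mm, lower crown 19 to 25 mm above seat. Each has four gaps, 14 mm wide, 90 degrees apart; the lower crown's gaps lie midway (45 degrees) between the upper's. The cover's four pins pass a crown only through its gaps. Orientation of this entry tells nothing.
- tin_mid (a point): Centre (half-way up) of the small loose aluminium inner tin: 81 mm high in all, body 45 mm across and 55 mm high, above it a round knob 24 mm across filling the upper 24 mm. z up along its axis. About 0.12 kg. It stands upright on the table at first; standing in the cup, this point is 48.5 mm above seat.
- cover_mid (a point): Centre (half-way up) of the loose steel cover, a round shell open below, closed on top: 82 mm outer, 76 mm inner diameter, 90 mm high (86 mm deep inside), plus a bar grip on top, 122 mm in all; z runs along its axis from rim to grip. About 0.26 kg. At first it leans on the rest, axis 28 degrees from vertical, grip leaning to the rest's -x side. Home on the base, this point is 69 mm above seat.
- cover_grip (a point): Centre of the cover's wooden bar grip: 50 mm long (along x of this frame), 14 mm thick (along y), 32 mm high, rising from the flat top of the cover, which is 16 mm below this point; z along the cover's axis. At first the bar's length lies along the slope of the rest.
- cover_rim (a point): Centre of the cover's open rim. Inside, 3 to 9 mm above it, four pins 8 mm wide stick in by 6.5 mm along +x, +y, -x, -y (5 degrees of play in a gap). At a chance angle they rest on the upper crown, rim 37 mm above seat. Turned to the gaps the cover sinks (by its weight if loosely held) to the lower crown, rim at 22 mm; turned 45 degrees on, either way, it sinks home, rim on the flange at 8 mm.
- rest: Fixed wooden rest, 130 mm by 110 mm, with a board sloping at 28 degrees, low on its -x side, on which the cover stands against two pegs 28 mm long at the low edge. Origin at the centre of its foot; z up. The cover must be lifted off along its own axis.
- jar_a: Closed brown glass jar, 72 mm across, 125 mm high, on the white turntable (230 mm across, 22 mm high, turns stiffly); leave alone. Origin at the centre of its underside.
- jar_b: The other jar, alike.
- katori: Steel bowl, 100 mm across, 42 mm high; leave alone. Origin at the centre of its underside.
- pot: Small aluminium pot, 124 mm across, 80 mm high, with two small side handles; leave alone. Origin at the centre of its underside.
Things that resemble listed ones, but are neither listed nor needed, are in the scene too. There is more than one size of the part that bears seat; the job needs the middle-sized.

How it is judged:
By the outcome, as a careful person would: the job done as asked, in the order asked, and still so for the second after the job is handed in, with the robot touching nothing.
It also fails if it takes over 67 s, if anything falls off the work surface, if the arm or the gripper's body presses on something with over 40 N, if the wrist force passes 120 N, or if a joint passes its speed limit or range.

## Working session

There is one attempt and no reset: what is moved stays moved. The work goes in short steps, Python scripts to look and compute and a shell command to move; the robot and the scene stay as the last step left them, time stands still between calls to the robot, and variables do not carry over. Pictures are saved under pics/ and viewed, and the job is handed in when it is done.

```bash
ls; mkdir -p pics
python3 - <<'E'
from bench import *
import cv2,numpy as np,pickle
for n in ("scene","top"):
    s=snapshot(n); pickle.dump(s,open(f"{n}0.pkl","wb"))
    cv2.imwrite(f"pics/{n}0.png",s["pixels"][:,:,::-1])
    print(n,s["intrinsics"],s["R"],s["t"])
print(sense())
E
```

```text
pics
scene [[387.51326916   0.         318.58938766]
 [  0.         387.51326916 196.1261926 ]
 [  0.           0.           1.        ]] [[-0.4176955   0.90857252  0.00514214]
 [ 0.75365024  0.34962348 -0.55657411]
 [-0.50748576 -0.22860313 -0.83078205]] [ 240.14230685 -351.75148951 1542.82693079]
top [[460.00124323   0.         318.99203917]
 [  0.         460.00124323 197.04326042]
 [  0.           0.           1.        ]] [[-0.0150728  -0.9997189  -0.01830139]
 [-0.99280841  0.01713759 -0.11848105]
 [ 0.11876139  0.01638393 -0.99278764]] [  23.75241984  531.15877579 1226.440764  ]
{'time': 0.1, 'joint_pos': array([-6.98658482e+01,  7.51151890e+00,  8.53247885e+01, -1.08189361e-03,
        8.72610064e+01, -4.89171439e+00]), 'qd': array([-0.03868789, -0.08923385, -0.0774954 ,  0.01710256,  0.05052505,
       -0.03743814]), 'joint_efforts': array([ 2.34504609e-03, -5.70948315e+01, -5.01944625e+01, -1.34678221e-04,
        8.05125892e-03, -1.48055801e-04]), 'tool_pos': array([ 253.773126  , -543.45708847,  403.72462329]), 'tcp_rot': array([-1.79902949e+02, -7.22158744e-03,  2.50259127e+01]), 'ft_force': array([-0.05159316,  0.34021598, -0.1529248 ]), 'wrist_torque': array([ 0.02724279,  0.06517785, -0.03262285]), 'finger_gap': 85.79175313248773}
```

View pics/scene0.png

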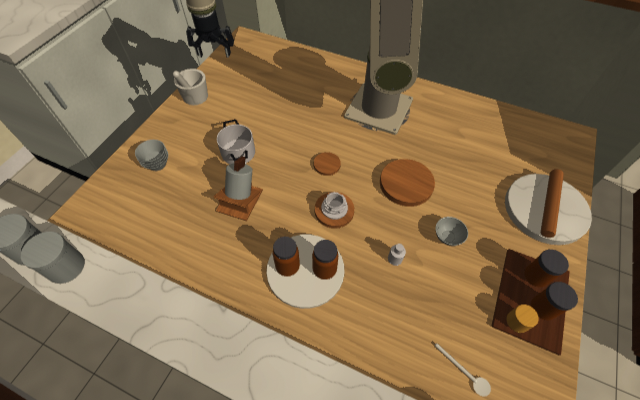

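View pics/top0.png

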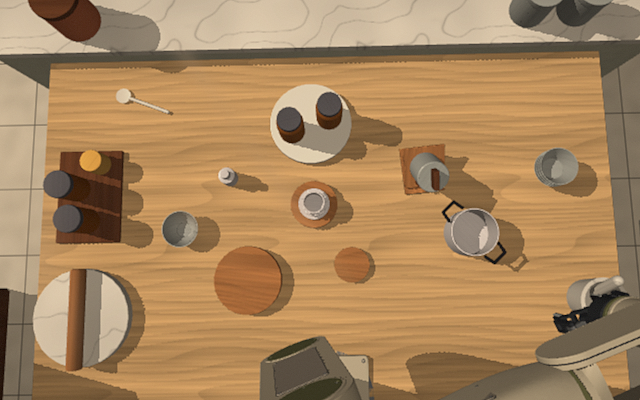

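The scene view shows the base plinth at (335,207), the tin at (398,255), the cover on its rest at (238,185), and the pot at (236,143). In the top view they are at (314,204), (228,177), (428,170) and (472,232).

There are three plinths in the top view: small (353,265), middle (314,204) and big (248,280). The middle one fits because it carries the aluminium base. I'll confirm that in enlarged crops.

```bash
cat > h.py <<'E'
import numpy as np,cv2,pickle
def load(n): return pickle.load(open(n,"rb"))
def pts(s):
    z=s["z_map"].astype(float);K=s["intrinsics"]
    v,u=np.mgrid[0:z.shape[0],0:z.shape[1]]
    c=np.stack([(u-K[0,2])/K[0,0]*z,(v-K[1,2])/K[1,1]*z,z],-1)
    P=(c-s["t"])@s["R"]; P[z==0]=np.nan
    return P
def ray(s,u,v,h):
    K=s["intrinsics"];d=np.array([(u-K[0,2])/K[0,0],(v-K[1,2])/K[1,1],1])@s["R"]
    o=-s["t"]@s["R"]; return o+d*(h-o[2])/d[2]
def proj(s,X):
    c=s["R"]@np.array(X)+s["t"]; p=s["intrinsics"]@c; return p[:2]/p[2]
def circ(p):
    A=np.c_[2*p,np.ones(len(p))];b=(p**2).sum(1);x=np.linalg.lstsq(A,b,rcond=None)[0]
    return x[:2],np.sqrt(x[2]+x[0]**2+x[1]**2)
E
python3 - <<'E'
from h import *
s=load("top0.pkl")
im=s["pixels"][:,:,::-1]
a=cv2.resize(im[170:240,280:350],(400,400),interpolation=cv2.INTER_CUBIC)
b=cv2.resize(im[135:205,393:463],(400,400),interpolation=cv2.INTER_CUBIC)
cv2.imwrite("pics/c1.png",np.hstack([a,b]))
P=pts(s)
for n,(u,v) in dict(table=(300,300),small=(353,265),big=(248,280),plinth=(298,195),cupin=(314,204),tin=(226,173)).items(): print(n,P[v,u].round(1))
for n,(u,v) in dict(small=(353,265),big=(248,280),mid=(314,204)).items():
    r=90; sub=P[max(v-60,0):v+60,u-60:u+60].reshape(-1,3); c=P[v,u]
    k=(abs(sub[:,2]-20)<5)&(np.linalg.norm(sub[:,:2]-c[:2],axis=1)<120)
    q=sub[k]; print(n,k.sum(),q.min(0).round(1),q.max(0).round(1),np.median(q,0).round(1))
E
```

```text
table [nan nan nan]
small [345.8 -74.2  16.4]
big [310.2 209.9  27.6]
plinth [539.4  73.2  21.7]
cupin [513.   29.2  28.2]
tin [593.9 259.9  82.3]
small 461 [ 300.4 -115.1   15. ] [392.  -22.4  22.1] [345.8 -68.6  16.5]
big 369 [220.1 123.9  15.5] [399.  305.3  25. ] [312.5 210.7  24.1]
mid 986 [450.2 -31.4  15. ] [631.9  95.9  25. ] [515.   31.7  20. ]
```

View pics/c1.png

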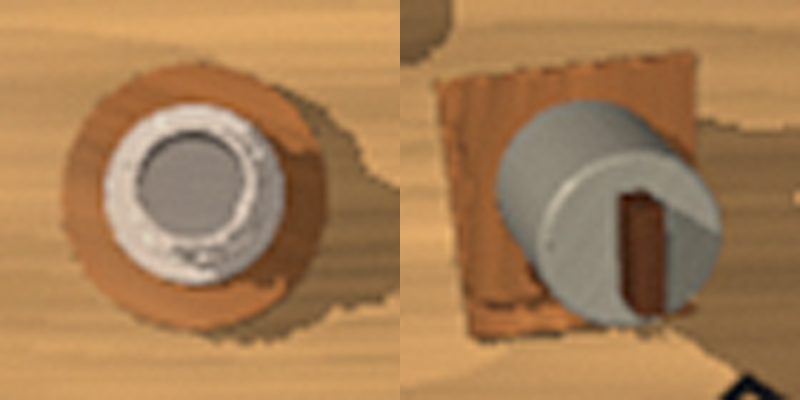

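Run:
```python
from h import *
for n in("top0.pkl","scene0.pkl"):
    s=load(n);P=pts(s);F=P.reshape(-1,3);F=F[~np.isnan(F[:,0])]
    print(n,"table z",np.median(F[(abs(F[:,0]-450)<30)&(abs(F[:,1]-0)<200),2]))
    d=np.linalg.norm(F[:,:2]-[515,30],axis=1)
    for lo,hi,R in((62,72,29.5),(54,62,33),(24,32,0),(16,24,0)):
        q=F[(d<75)&(F[:,2]>lo)&(F[:,2]<hi)]
        if len(q)>5: print("base",lo,len(q),"circ",*[np.round(x,1) for x in circ(q[:,:2])],"minmax mid",((q.min(0)+q.max(0))/2).round(1),"ext",np.ptp(q,axis=0).round(1))
    q=F[(np.linalg.norm(F[:,:2]-[590,258],axis=1)<60)]
    for lo,hi in((74,90),(50,62),(10,50)):
        k=q[(q[:,2]>lo)&(q[:,2]<hi)]
        if len(k)>5: print("tin",lo,len(k),k.mean(0).round(1),"circ",*[np.round(x,1) for x in circ(k[:,:2])],((k.min(0)+k.max(0))/2).round(1),np.ptp(k,axis=0).round(1))
# plinth via contours
for n,c in(("top0.pkl",(314,204)),("scene0.pkl",(335,207))):
    s=load(n);hsv=cv2.cvtColor(s["pixels"],cv2.COLOR_RGB2HSV)
    print(n,hsv[c[1]-28:c[1]+32:4,c[0]-22].tolist() if 0 else "")
```

```text
top0.pkl table z 0.277833222530516
base 62 110 circ [513.5  31.9] 28.7 minmax mid [514.7  32.1  66.1] ext [64.7 66.8  8.1]
base 54 109 circ [513.1  31.6] 31.8 minmax mid [513.8  32.3  58. ] ext [67.3 67.2  7.8]
base 24 470 circ [512.3  30.1] 33.1 minmax mid [512.2  32.1  28. ] ext [124.  115.4   7.9]
base 16 868 circ [513.6  32. ] 54.2 minmax mid [514.1  32.2  20. ] ext [127.6 127.3   8. ]
tin 74 67 [591.4 266.4  80.6] circ [591.6 266.6] 8.6 [592.  267.2  80.5] [22.8 23.5 11. ]
tin 50 133 [589.9 264.3  55.7] circ [592.3 267.6] 18.2 [591.9 266.3  56. ] [42.4 43.7 10.9]
tin 10 57 [581.3 254.4  30.9] circ [592.1 267.6] 22.2 [588.3 267.1  29.8] [36.5 44.1 38.6]
scene0.pkl table z -1.6911287889458837
base 62 54 circ [518.9  29.1] 28.1 minmax mid [519.1  28.7  65.1] ext [60.5 58.8  6.1]
base 54 118 circ [520.   30.1] 30.7 minmax mid [519.3  29.2  58.1] ext [67.8 67.3  7.7]
base 24 220 circ [526.5  31.8] 31.4 minmax mid [530.3  29.5  27.9] ext [84.  84.9  7.7]
base 16 479 circ [517.4  28.8] 54.7 minmax mid [518.8  29.8  20. ] ext [130.7 128.4   7.9]
tin 74 55 [598.3 265.   79.3] circ [598.  264.8] 8.9 [597.3 265.   78.6] [24.  22.9  8.8]
tin 50 106 [604.2 264.7  54.8] circ [597.4 264.8] 17.4 [600.6 264.6  56. ] [37.8 42.8 10.9]
tin 10 96 [613.8 264.6  30.3] circ [596.6 264.6] 22.2 [598.4 265.1  29.7] [44.6 43.4 39. ]
top0.pkl 
scene0.pkl
```

Run:
```python
from h import *
for n in("top0.pkl","scene0.pkl"):
    s=load(n);P=pts(s)
    rgb=s["pixels"].astype(int);hsv=cv2.cvtColor(s["pixels"],cv2.COLOR_RGB2HSV)
    m=(np.linalg.norm(P[...,:2]-[600,-220],axis=-1)<110)
    woodm=m&(hsv[...,1]>90); grey=m&(hsv[...,1]<60)
    q=P[grey&(P[...,2]>25)]; q=q[q[:,1]>-320]
    print(n,"grey",len(q),q.min(0).round(),q.max(0).round())
    hi=P[woodm&(P[...,2]>118)]; print("grip",len(hi),hi.mean(0).round(1),hi.min(0).round(1),hi.max(0).round(1))
    w=P[woodm&(P[...,2]<80)&(P[...,2]>4)]; print("rest wood",len(w),w.min(0).round(1),w.max(0).round(1),np.median(w,0).round(1))
    # rectangle fit
    r=cv2.minAreaRect(w[:,:2].astype(np.float32)); print("rest rect",r)
    r=cv2.minAreaRect(hi[:,:2].astype(np.float32)); print("grip rect",r)
    # plane RANSAC on rest
    rng=np.random.default_rng(0)
    for nm,Q in(("rest",w),("grey",q)):
        best=None
        for _ in range(2000):
            a,b,c=Q[rng.choice(len(Q),3,False)];nn=np.cross(b-a,c-a);L=np.linalg.norm(nn)
            if L<200: continue
            nn/=L; nn*=np.sign(nn[2]+1e-9)
            if not .8<nn[2]<.95: continue
            k=abs((Q-a)@nn)<2
            if best is None or k.sum()>best.sum(): best=k
        I=Q[best];c=I.mean(0);nn=np.linalg.svd(I-c)[2][2];nn*=np.sign(nn[2])
        print(nm,"plane",len(I),c.round(1),nn.round(3),"tilt",np.degrees(np.arccos(nn[2])).round(1),"lean az",np.degrees(np.arctan2(nn[1],nn[0])).round(1))
```

```text
top0.pkl grey 903 [ 531. -317.   50.] [ 642. -231.  145.]
grip 156 [ 558.1 -274.5  149.4] [ 530.9 -291.9  120.1] [ 585.1 -266.9  163.5]
rest wood 1022 [ 497.6 -323.4    4. ] [ 708.  -114.5   77.2] [ 624.5 -232.3   40. ]
rest rect ((599.3975830078125, -213.18878173828125), (204.26531982421875, 211.89976501464844), 76.22919464111328)
grip rect ((558.0682983398438, -280.2496337890625), (54.635311126708984, 24.051101684570312), 5.293709754943848)
rest plane 437 [ 614.1 -251.9   48.9] [-0.482 -0.052  0.874] tilt 29.0 lean az -173.9
grey plane 375 [ 570.4 -272.   126.4] [-0.454 -0.05   0.89 ] tilt 27.1 lean az -173.7
scene0.pkl grey 778 [ 536. -314.   47.] [ 647. -233.  142.]
grip 116 [ 566.8 -275.   144.6] [ 535.3 -286.   119.3] [ 589.9 -268.5  162.9]
rest wood 734 [ 510.2 -327.7    4. ] [ 679.8 -171.    72.3] [ 652.4 -245.2   26.4]
rest rect ((595.43017578125, -255.30178833007812), (168.46170043945312, 148.82369995117188), 9.60646915435791)
grip rect ((562.7808837890625, -277.87725830078125), (54.718711853027344, 15.807210922241211), 4.369284629821777)
rest plane 228 [ 627.7 -255.3   52.2] [-0.472 -0.041  0.881] tilt 28.3 lean az -175.0
grey plane 166 [ 577.1 -272.6  126.2] [-0.457 -0.037  0.889] tilt 27.3 lean az -175.4
```

Run:
```python
from h import *
from scipy.optimize import least_squares
yaw=np.radians(5.3);t=np.radians(28)
ex=np.array([np.cos(yaw)*np.cos(t),np.sin(yaw)*np.cos(t),np.sin(t)]); ez=np.array([-np.sin(t)*np.cos(yaw),-np.sin(t)*np.sin(yaw),np.cos(t)]);ey=np.cross(ez,ex)
B=np.array([ex,ey,ez]);print(B.round(4).tolist())
for n in("top0.pkl","scene0.pkl"):
    s=load(n);P=pts(s);hsv=cv2.cvtColor(s["pixels"],cv2.COLOR_RGB2HSV)
    m=(np.linalg.norm(P[...,:2]-[600,-260],axis=-1)<90)
    q=P[m&(hsv[...,1]<60)&(P[...,2]>45)]@B.T
    zt=np.median((P[m&(hsv[...,1]<60)&(P[...,2]>115)]@B.T)[:,2])
    top=q[abs(q[:,2]-zt)<3]; side=q[q[:,2]<zt-8]
    f=least_squares(lambda c:np.hypot(side[:,0]-c[0],side[:,1]-c[1])-41,top[:,:2].mean(0),loss="soft_l1",f_scale=1.5)
    mm=(top.min(0)+top.max(0))/2
    zt=np.median(top[:,2])
    print(n,len(side),"side c",f.x.round(1),"rms",np.median(abs(f.fun)).round(2),"top ext mid",mm.round(1),np.ptp(top,axis=0).round(1),"zt",zt.round(1), "side z",side[:,2].min().round(1))
    g=P[m&(hsv[...,1]>90)&(P[...,2]>100)]@B.T; g=g[(g[:,2]>zt+5)&(g[:,2]<zt+36)]
    gt=g[g[:,2]>zt+27]
    print(" grip",len(g),"top ext mid",((gt.min(0)+gt.max(0))/2).round(1),np.ptp(gt,axis=0).round(1),np.median(gt[:,2]).round(1),"rect",cv2.minAreaRect(gt[:,:2].astype(np.float32)))
    print(" grip centre world",(np.r_[f.x,zt+16]@B).round(1))
```

```text
[[0.8792, 0.0816, 0.4695], [-0.0924, 0.9957, 0.0], [-0.4675, -0.0434, 0.8829]]
top0.pkl 326 side c [ 532.6 -326.4] rms 0.47 top ext mid [ 535.  -326.3 -143.8] [77.6 79.9  6. ] zt -143.4 side z -233.2
 grip 149 top ext mid [ 534.4 -325.5 -111.7] [48.7 13.9  8.5] -111.8 rect ((534.509765625, -325.2784118652344), (13.774797439575195, 48.62004470825195), 88.81202697753906)
 grip centre world [ 558.  -276.1  137.6]
scene0.pkl 529 side c [ 535.6 -329.6] rms 1.13 top ext mid [ 538.1 -327.6 -148.9] [81.9 78.3  5.9] zt -147.2 side z -233.9
 grip 114 top ext mid [ 539.2 -329.2 -116.1] [51.6 14.9  7.8] -115.6 rect ((539.1326904296875, -329.1377258300781), (14.640192031860352, 51.68960952758789), 88.68936157226562)
 grip centre world [ 562.7 -278.8  135.6]
```

```bash
cat > g.py <<'E'
from bench import *
from h import *
from scipy.spatial.transform import Rotation as Rn
def cur():
    s=sense(); return s,np.array(s["tool_pos"]),Rn.from_euler("xyz",s["tcp_rot"],degrees=True)
def goal(p,R=None):
    s,c,r=cur(); d=r.inv().apply(np.array(p)-c)
    R=R or r; w=np.degrees((r.inv()*R).as_rotvec())
    print("t",s["time"],"shift mm",d.round(1),"frac",(d/150).round(3),"turn",w.round(2),"frac",(w/45).round(4))
def down(yaw): return Rn.from_euler("xyz",[180,0,yaw],degrees=True)
E
python3 -m jog '[{"tx":0.995,"ty":-0.9,"az":0.159},{"tx":0.995,"ty":-0.9,"az":0.318},{"tx":0.995,"ty":-0.9,"az":0.477},{"tx":0.995,"ty":-0.9,"az":0.556},{"tx":0.995,"ty":-0.9,"az":0.556}]'
python3 - <<'E'
from g import *
goal([594.5,266,330],down(0))
E
```

```text
t 0.1 shift mm [ 651.2 -589.2   74.8] frac [ 4.341 -3.928  0.499] turn [-1.000e-01  1.000e-02  2.503e+01] frac [-2.200e-03  3.000e-04  5.561e-01]invalid input at $[0]: expected keys tx, ty, tz, ax, ay, az, hand
```

```bash
python3 -m jog '[{"tx":0.995,"ty":-0.9,"tz":0,"ax":0,"ay":0,"az":0.159,"hand":1},{"tx":0.995,"ty":-0.9,"tz":0,"ax":0,"ay":0,"az":0.318,"hand":1},{"tx":0.995,"ty":-0.9,"tz":0,"ax":0,"ay":0,"az":0.477,"hand":1},{"tx":0.995,"ty":-0.9,"tz":0,"ax":0,"ay":0,"az":0.556,"hand":1},{"tx":0.995,"ty":-0.9,"tz":0,"ax":0,"ay":0,"az":0.556,"hand":1}]' 60
python3 - <<'E'
from g import *
goal([594.5,266,330],down(0))
E
```

```text
time: 0.52
tool_pos: [332.4, -355.9, 404.1]
tcp_rot: [-179.9, 0.0, -0.3]
ft_force: [1.1, 1.2, 0.5]
finger_gap: 85.5
t 0.5167 shift mm [ 259.4 -623.    74.7] frac [ 1.729 -4.153  0.498] turn [-0.07  0.02 -0.26] frac [-0.0015  0.0003 -0.0057]
```

```bash
python3 -m jog '[{"tx":0.4,"ty":-1,"tz":0,"ax":0,"ay":0,"az":0,"hand":1},{"tx":0.4,"ty":-1,"tz":0,"ax":0,"ay":0,"az":0,"hand":1},{"tx":0.4,"ty":-1,"tz":0,"ax":0,"ay":0,"az":0,"hand":1},{"tx":0.4,"ty":-1,"tz":0,"ax":0,"ay":0,"az":0,"hand":1}]' >/dev/null
python3 -m jog '[{"tx":0.4,"ty":-1,"tz":0,"ax":0,"ay":0,"az":0,"hand":1},{"tx":0.4,"ty":-1,"tz":0,"ax":0,"ay":0,"az":0,"hand":1},{"tx":0.4,"ty":-1,"tz":0,"ax":0,"ay":0,"az":0,"hand":1},{"tx":0.4,"ty":-1,"tz":0,"ax":0,"ay":0,"az":0,"hand":1}]' >/dev/null
python3 -m jog '[{"tx":0.4,"ty":-1,"tz":0,"ax":0,"ay":0,"az":0,"hand":1},{"tx":0.4,"ty":-1,"tz":0,"ax":0,"ay":0,"az":0,"hand":1},{"tx":0.4,"ty":-1,"tz":0,"ax":0,"ay":0,"az":0,"hand":1},{"tx":0.4,"ty":-1,"tz":0,"ax":0,"ay":0,"az":0,"hand":1}]'
python3 - <<'E'
from g import *
goal([594.5,266,300],down(0))
E
```

```text
time: 1.52
tool_pos: [512.1, 94.5, 404.3]
tcp_rot: [-180.0, 0.0, 0.0]
ft_force: [0.2, -0.5, 0.8]
finger_gap: 85.6
t 1.5167 shift mm [  82.5 -171.4  104.4] frac [ 0.55  -1.143  0.696] turn [-0.02  0.01  0.05] frac [-0.0003  0.0003  0.0011]
```

```bash
python3 -m jog '[{"tx":0.5,"ty":-0.95,"tz":0,"ax":0,"ay":0,"az":0,"hand":1},{"tx":0.5,"ty":-0.95,"tz":0,"ax":0,"ay":0,"az":0,"hand":1},{"tx":0.5,"ty":-0.95,"tz":0.2,"ax":0,"ay":0,"az":0,"hand":1},{"tx":0.5,"ty":-0.95,"tz":0.4,"ax":0,"ay":0,"az":0,"hand":1},{"tx":0.5,"ty":-0.95,"tz":0.4,"ax":0,"ay":0,"az":0,"hand":1}]' >/dev/null
python3 -m jog '[{"tx":0.05,"ty":-0.193,"tz":0.3,"ax":0,"ay":0,"az":0,"hand":1},{"tx":0.05,"ty":-0.193,"tz":0.3,"ax":0,"ay":0,"az":0,"hand":1}]'
python3 - <<'E'
from g import *
goal([594.5,266,232],down(0))
for n in ("scene","top"):
    s=snapshot(n); pickle.dump(s,open(f"{n}1.pkl","wb"))
    u,v=map(int,proj(s,[594,266,100]))
    cv2.imwrite(f"pics/{n}1.png",cv2.resize(s["pixels"][max(v-50,0):v+50,max(u-50,0):u+50,::-1],(500,500),interpolation=cv2.INTER_CUBIC))
    P=pts(s);F=P.reshape(-1,3)
    k=F[(np.linalg.norm(F[:,:2]-[594,266],axis=1)<75)&(F[:,2]>115)&(F[:,2]<150)]
    if len(k): print(n,len(k),k.min(0),k.max(0),np.median(k,0))
a,b=[cv2.imread(f"pics/{n}1.png") for n in("scene","top")]
cv2.imwrite("pics/j1.png",np.hstack([cv2.resize(a,(400,400)),cv2.resize(b,(400,400))]))
E
```

```text
time: 2.1
tool_pos: [593.0, 265.3, 293.5]
tcp_rot: [179.9, 0.4, 0.1]
ft_force: [-0.7, 0.3, -1.7]
finger_gap: 85.6
t 2.1 shift mm [ 1.9 -0.8 61.5] frac [ 0.012 -0.005  0.41 ] turn [0.08 0.38 0.09] frac [0.0018 0.0084 0.002 ]
scene 27 [586.78849724 208.88339927 131.41881289] [605.84496861 320.57786457 149.39774674] [602.5489227  307.1277435  143.64774877]
top 8 [576.97405231 210.60283464 132.28084214] [582.028459   222.927461   148.18930598] [579.26324891 218.20530726 145.00465575]
```

View pics/j1.png

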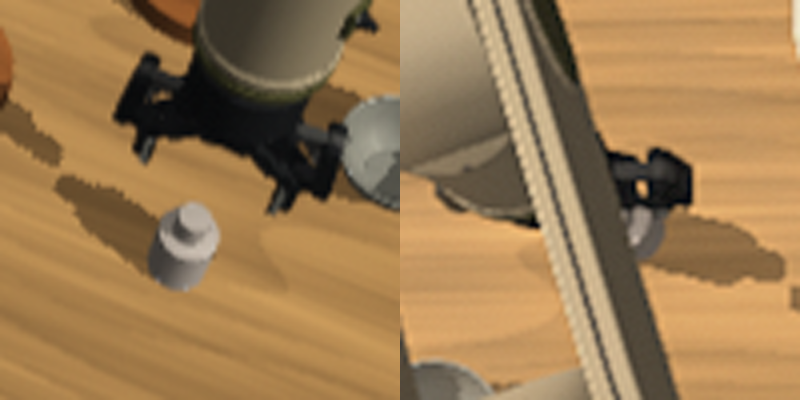

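```bash
python3 -m jog '[{"tx":0.018,"ty":-0.003,"tz":0.2,"ax":0,"ay":0.008,"az":0,"hand":1},{"tx":0.018,"ty":-0.003,"tz":0.41,"ax":0,"ay":0.008,"az":0,"hand":1},{"tx":0.018,"ty":-0.003,"tz":0.41,"ax":0,"ay":0.008,"az":0,"hand":0.5}]' 
python3 -m jog '[{"tx":0,"ty":0,"tz":0,"ax":0,"ay":0,"az":0,"hand":0},{"tx":0,"ty":0,"tz":0,"ax":0,"ay":0,"az":0,"hand":0},{"tx":0,"ty":0,"tz":0,"ax":0,"ay":0,"az":0,"hand":0},{"tx":0,"ty":0,"tz":0,"ax":0,"ay":0,"az":0,"hand":0},{"tx":0,"ty":0,"tz":0,"ax":0,"ay":0,"az":0,"hand":0}]' 50
```

```text
time: 2.45
tool_pos: [595.2, 262.0, 233.4]
tcp_rot: [179.8, 0.1, -0.0]
ft_force: [-1.2, -0.9, -2.1]
finger_gap: 75.2
time: 2.87
tool_pos: [598.2, 264.0, 241.4]
tcp_rot: [-179.9, -0.6, -0.0]
ft_force: [-0.2, -0.6, 5.7]
finger_gap: 21.8
```

Run:
```python
from g import *
s=snapshot("scene"); 
u,v=map(int,proj(s,[594,266,60]))
cv2.imwrite("pics/s2.png",cv2.resize(s["pixels"][v-35:v+35,u-35:u+35,::-1],(560,560),interpolation=cv2.INTER_CUBIC))
print(sense())
```

```text
{'time': 2.9167, 'joint_pos': array([ 19.36454906,  22.48451978,  85.15049199,  -0.12179171,
        71.75520024, 109.39679931]), 'qd': array([ 0.06638899, -0.05637199,  0.02417573, -0.05503195,  0.11469289,
       -0.02952598]), 'joint_efforts': array([-2.50968123e-01, -6.26624465e+01, -4.34529483e+01, -1.49645383e-02,
       -2.11923793e-01, -1.53789012e-02]), 'tool_pos': array([598.19559593, 264.10259178, 241.39436087]), 'tcp_rot': array([-1.79906976e+02, -6.13688802e-01,  4.76631007e-03]), 'ft_force': array([ 0.62604605, -0.27281461,  6.05883952]), 'wrist_torque': array([-0.06636496,  0.06269911, -0.05206095]), 'finger_gap': 21.97580804431051}
```

View pics/s2.png

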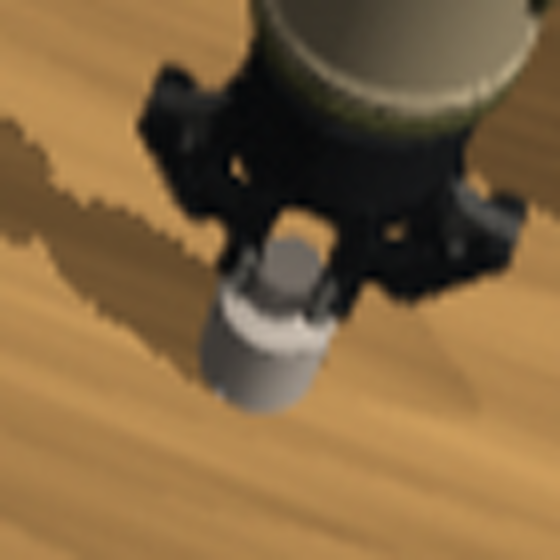

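```bash
python3 -m jog '[{"tx":0,"ty":0,"tz":-0.2,"ax":0,"ay":0,"az":0,"hand":0},{"tx":0,"ty":0,"tz":-0.45,"ax":0,"ay":0,"az":0,"hand":0},{"tx":0,"ty":0,"tz":-0.7,"ax":0,"ay":0,"az":0,"hand":0},{"tx":0,"ty":0,"tz":-0.7,"ax":0,"ay":0,"az":0,"hand":0}]' 60
python3 - <<'E'
from g import *
goal([517,30.5,330],down(0))
s=snapshot("scene"); pickle.dump(s,open("scene2.pkl","wb"))
u,v=map(int,proj(s,[594,266,150]))
cv2.imwrite("pics/s3.png",cv2.resize(s["pixels"][v-35:v+35,u-35:u+35,::-1],(560,560),interpolation=cv2.INTER_CUBIC))
E
```

```text
time: 3.25
tool_pos: [598.7, 264.6, 354.8]
tcp_rot: [-179.7, -1.2, 0.0]
ft_force: [1.5, 0.8, 1.0]
finger_gap: 21.3
t 3.25 shift mm [-82.2 234.2  21.9] frac [-0.548  1.561  0.146] turn [-0.29 -1.19  0.02] frac [-0.0065 -0.0264  0.0003]
```

View pics/s3.png

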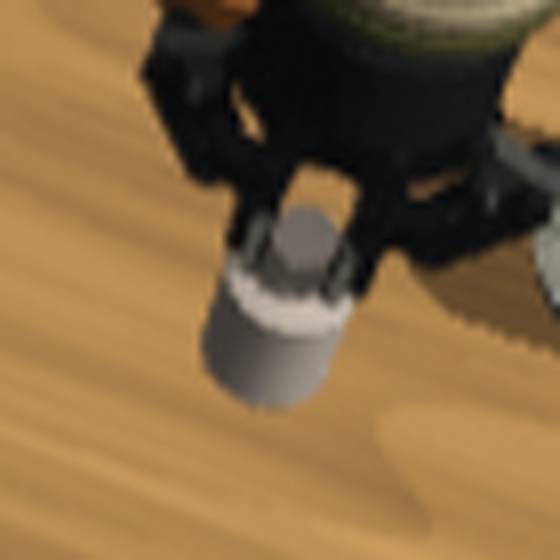

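Run:
```python
from g import *
s=load("scene2.pkl");P=pts(s);hsv=cv2.cvtColor(s["pixels"],cv2.COLOR_RGB2HSV)
F=P[(hsv[...,1]<60)&(hsv[...,2]>60)&(np.linalg.norm(P[...,:2]-[598,264],axis=-1)<35)]
F=F[(F[:,2]>90)&(F[:,2]<215)]
h,e=np.histogram(F[:,2],bins=np.arange(90,220,6));print(list(zip(e,h)))
b=F[(F[:,2]<162)]
from scipy.optimize import least_squares
f=least_squares(lambda c:np.hypot(b[:,0]-c[0]-c[2]*(b[:,2]-140),b[:,1]-c[1]-c[3]*(b[:,2]-140))-22.5,[598,264,0,0],loss="soft_l1")
print(f.x, np.median(abs(f.fun)))
print(sense()["tool_pos"],sense()["tcp_rot"])
```

```text
[(np.int64(90), np.int64(0)), (np.int64(96), np.int64(0)), (np.int64(102), np.int64(0)), (np.int64(108), np.int64(0)), (np.int64(114), np.int64(3)), (np.int64(120), np.int64(12)), (np.int64(126), np.int64(20)), (np.int64(132), np.int64(16)), (np.int64(138), np.int64(16)), (np.int64(144), np.int64(18)), (np.int64(150), np.int64(17)), (np.int64(156), np.int64(21)), (np.int64(162), np.int64(37)), (np.int64(168), np.int64(46)), (np.int64(174), np.int64(9)), (np.int64(180), np.int64(10)), (np.int64(186), np.int64(35)), (np.int64(192), np.int64(38)), (np.int64(198), np.int64(2)), (np.int64(204), np.int64(7)), (np.int64(210), np.int64(2))]
[ 5.98999139e+02  2.65824268e+02 -1.90936820e-02 -3.14571237e-02] 0.48714350385452576
[598.24112331 264.38384907 351.29403521] [-1.79766036e+02 -1.03149992e+00  1.25570455e-02]
```

```bash
python3 -m jog '[{"tx":-0.27,"ty":0.8,"tz":0,"ax":-0.005,"ay":-0.026,"az":0,"hand":0},{"tx":-0.27,"ty":0.8,"tz":0,"ax":-0.005,"ay":-0.026,"az":0,"hand":0},{"tx":-0.27,"ty":0.8,"tz":0,"ax":-0.005,"ay":-0.026,"az":0,"hand":0},{"tx":-0.27,"ty":0.8,"tz":0,"ax":-0.005,"ay":-0.026,"az":0,"hand":0}]' >/dev/null
python3 -m jog '[{"tx":-0.25,"ty":0.77,"tz":0,"ax":0,"ay":0,"az":0,"hand":0},{"tx":-0.25,"ty":0.77,"tz":0,"ax":0,"ay":0,"az":0,"hand":0},{"tx":-0.25,"ty":0.77,"tz":0,"ax":0,"ay":0,"az":0,"hand":0},{"tx":-0.25,"ty":0.77,"tz":0,"ax":0,"ay":0,"az":0,"hand":0},{"tx":-0.25,"ty":0.77,"tz":0,"ax":0,"ay":0,"az":0,"hand":0}]'
cat > tin.py <<'E'
from g import *
from scipy.optimize import least_squares
for n in("scene","top"):
    s=snapshot(n); pickle.dump(s,open(n+"3.pkl","wb"))
    st,c,r=cur()
    P=pts(s);hsv=cv2.cvtColor(s["pixels"],cv2.COLOR_RGB2HSV)
    F=P[(hsv[...,1]<60)&(hsv[...,2]>60)&(np.linalg.norm(P[...,:2]-c[:2],axis=-1)<35)]
    zk=c[2]-241.4+55
    b=F[(F[:,2]>zk-45)&(F[:,2]<zk-3)]
    print(n,len(b),c.round(1),st["tcp_rot"].round(2))
    if len(b)>20:
        f=least_squares(lambda x:np.hypot(b[:,0]-x[0]-x[2]*(b[:,2]-zk+28),b[:,1]-x[1]-x[3]*(b[:,2]-zk+28))-22.5,[*c[:2],0,0],loss="soft_l1")
        g=least_squares(lambda x:np.hypot(b[:,0]-x[0],b[:,1]-x[1])-22.5,c[:2],loss="soft_l1")
        print(" tin",f.x.round(3),g.x.round(1),"zmin",b[:,2].min())
        t=F[(F[:,2]>zk-3)&(F[:,2]<zk+30)]; print("knob",t.max(0))
    Q=P[np.linalg.norm(P[...,:2]-[517,30],axis=-1)<75]
    q=Q[(Q[:,2]>16)&(Q[:,2]<24)]
    print(" plinth",len(q),((q.min(0)+q.max(0))/2).round(1),np.ptp(q,axis=0).round(1))
E
python3 tin.py
```

```text
time: 4.05
tool_pos: [517.9, 26.4, 343.8]
tcp_rot: [179.8, 0.8, -0.2]
ft_force: [-0.0, 0.8, -1.7]
finger_gap: 21.4
scene 111 [518.2  27.6 343.8] [ 1.798e+02  8.000e-01 -1.200e-01]
 tin [ 5.11185e+02  2.50990e+01  3.00000e-03 -1.70000e-02] [511.2  25. ] zmin 113.49300013976284
knob [534.46859646  50.02882835 186.26288939]
 plinth 465 [518.7  29.9  20. ] [129.6 127.9   7.9]
top 30 [518.5  28.3 343.9] [ 1.798e+02  8.000e-01 -4.000e-02]
 tin [ 5.07882e+02  2.97230e+01  2.40000e-02 -2.30000e-02] [508.   29.6] zmin 113.62209350706817
knob [498.86188313  42.98733604 163.00117664]
 plinth 430 [487.3  39.1  20. ] [ 74.1 113.6   8. ]
```

```bash
python3 -m jog '[{"tx":0.045,"ty":-0.018,"tz":0.1,"ax":0,"ay":0,"az":0,"hand":0},{"tx":0.045,"ty":-0.018,"tz":0.22,"ax":0,"ay":0,"az":0,"hand":0},{"tx":0.045,"ty":-0.018,"tz":0.22,"ax":0,"ay":0,"az":0,"hand":0},{"tx":0.045,"ty":-0.018,"tz":0.22,"ax":0,"ay":0,"az":0,"hand":0},{"tx":0.045,"ty":-0.018,"tz":0.22,"ax":0,"ay":0,"az":0,"hand":0}]' 
python3 tin.py
python3 - <<'E'
from g import *
s=load("scene3.pkl");u,v=map(int,proj(s,[519,29,70]))
cv2.imwrite("pics/s4.png",cv2.resize(s["pixels"][v-40:v+40,u-40:u+40,::-1],(560,560),interpolation=cv2.INTER_CUBIC))
E
```

```text
time: 4.57
tool_pos: [525.0, 31.6, 311.3]
tcp_rot: [179.8, 0.8, 0.1]
ft_force: [0.2, -0.2, -0.4]
finger_gap: 21.5
scene 108 [525.2  31.4 311.8] [1.7978e+02 7.5000e-01 6.0000e-02]
 tin [5.18037e+02 3.03060e+01 1.90000e-02 5.00000e-03] [518.1  30.3] zmin 81.44210884796688
knob [540.01441075  54.77584181 151.93350976]
 plinth 463 [519.6  29.8  20. ] [127.1 127.2   7.9]
top 31 [525.2  31.2 312.1] [1.7977e+02 7.1000e-01 5.0000e-02]
 tin [ 5.1491e+02  3.3576e+01  4.0000e-02 -2.7000e-02] [515.2  33.4] zmin 81.72859644227249
knob [507.61222643  49.15944948 130.09760795]
 plinth 400 [489.5  41.9  20. ] [ 78.8 108.1   8. ]
```

View pics/s4.png

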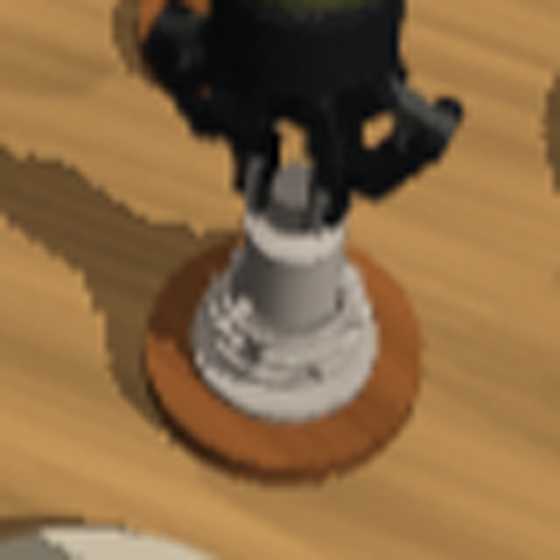

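```bash
python3 -m jog '[{"tx":0,"ty":0.007,"tz":0.05,"ax":0,"ay":0,"az":0,"hand":0},{"tx":0,"ty":0.007,"tz":0.15,"ax":0,"ay":0,"az":0,"hand":0},{"tx":0,"ty":0.007,"tz":0.2,"ax":0,"ay":0,"az":0,"hand":0},{"tx":0,"ty":0.007,"tz":0.25,"ax":0,"ay":0,"az":0,"hand":0},{"tx":0,"ty":0.007,"tz":0.27,"ax":0,"ay":0,"az":0,"hand":0}]' 
python3 -m jog '[{"tx":0,"ty":0,"tz":0,"ax":0,"ay":0,"az":0,"hand":0},{"tx":0,"ty":0,"tz":0,"ax":0,"ay":0,"az":0,"hand":0}]'
python3 - <<'E'
from g import *
s=snapshot("scene");pickle.dump(s,open("scene4.pkl","wb"));u,v=map(int,proj(s,[519,29,70]))
cv2.imwrite("pics/s5.png",cv2.resize(s["pixels"][v-40:v+40,u-40:u+40,::-1],(560,560),interpolation=cv2.INTER_CUBIC))
E
```

```text
time: 5.08
tool_pos: [523.8, 29.6, 269.4]
tcp_rot: [179.8, 0.9, -0.0]
ft_force: [-5.8, 1.0, 24.7]
finger_gap: 21.9
time: 5.25
tool_pos: [524.3, 29.5, 270.5]
tcp_rot: [179.8, 0.8, -0.0]
ft_force: [-0.0, -0.5, -1.0]
finger_gap: 21.4
```

View pics/s5.png

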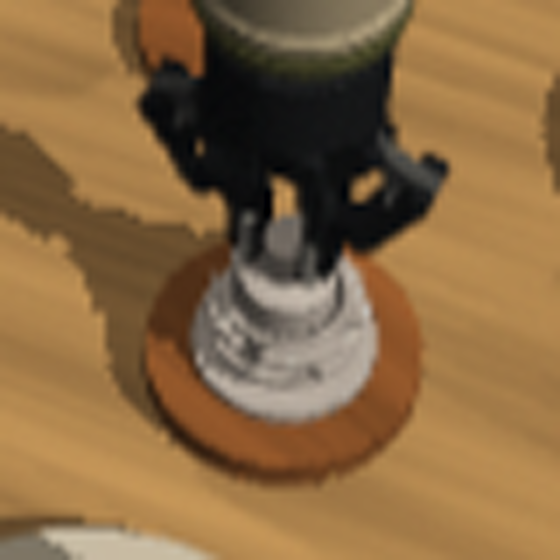

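```bash
python3 -m jog '[{"tx":0,"ty":0,"tz":0,"ax":0,"ay":0,"az":0,"hand":0.6},{"tx":0,"ty":0,"tz":0,"ax":0,"ay":0,"az":0,"hand":0.6},{"tx":0,"ty":0,"tz":0,"ax":0,"ay":0,"az":0,"hand":0.6},{"tx":0,"ty":0,"tz":-0.2,"ax":0,"ay":0,"az":0,"hand":0.6},{"tx":0,"ty":0,"tz":-0.47,"ax":0,"ay":0,"az":0,"hand":0.6}]'
cat >> g.py <<'E'
def coverR(tilt=28,yaw=5.3):
    # tool frame gripping the cover leaning by tilt
    y=np.radians(yaw);t=np.radians(tilt)
    ex=np.array([np.cos(y)*np.cos(t),np.sin(y)*np.cos(t),np.sin(t)]);ez=np.array([-np.sin(t)*np.cos(y),-np.sin(t)*np.sin(y),np.cos(t)]);ey=np.cross(ez,ex)
    return Rn.from_matrix(np.c_[ex,-ey,-ez]),ez
E
python3 - <<'E'
from g import *
R,ez=coverR(); goal(np.array([562,-278.5,136])+245*ez,R)
E
```

```text
time: 5.72
tool_pos: [523.4, 29.9, 337.2]
tcp_rot: [179.8, 1.3, -0.0]
ft_force: [1.5, -0.3, 0.1]
finger_gap: 51.4
t 5.7167 shift mm [-76.2 319.1 -12.2] frac [-0.508  2.127 -0.081] turn [ 1.44 29.3  -5.16] frac [ 0.0319  0.6512 -0.1147]
```

```bash
python3 -m jog '[{"tx":-0.4,"ty":1,"tz":-0.25,"ax":0.01,"ay":0.15,"az":-0.05,"hand":0.6},{"tx":-0.4,"ty":1,"tz":-0.25,"ax":0.01,"ay":0.3,"az":-0.05,"hand":0.6},{"tx":-0.4,"ty":1,"tz":-0.25,"ax":0.02,"ay":0.45,"az":-0.1,"hand":0.6},{"tx":-0.4,"ty":1,"tz":-0.25,"ax":0.03,"ay":0.6,"az":-0.1,"hand":0.6},{"tx":-0.4,"ty":1,"tz":-0.25,"ax":0.03,"ay":0.65,"az":-0.11,"hand":0.6}]'
python3 - <<'E'
from g import *
R,ez=coverR(); goal(np.array([562,-278.5,136])+245*ez,R)
for n in("top","scene"):
    s=snapshot(n);pickle.dump(s,open(n+"5.pkl","wb"));u,v=map(int,proj(s,[517,30,60]))
    cv2.imwrite(f"pics/{n}5.png",cv2.resize(s["pixels"][v-30:v+30,u-30:u+30,::-1],(400,400),interpolation=cv2.INTER_CUBIC))
cv2.imwrite("pics/j5.png",np.hstack([cv2.imread("pics/top5.png"),cv2.imread("pics/scene5.png")]))
E
```

```text
time: 6.13
tool_pos: [463.7, -126.7, 382.7]
tcp_rot: [179.4, -29.0, 4.9]
ft_force: [-0.2, 0.8, -1.0]
finger_gap: 51.0
t 6.1333 shift mm [-41.  160.3  13.5] frac [-0.273  1.069  0.09 ] turn [ 0.76 -1.05 -0.39] frac [ 0.017  -0.0233 -0.0087]
```

View pics/j5.png

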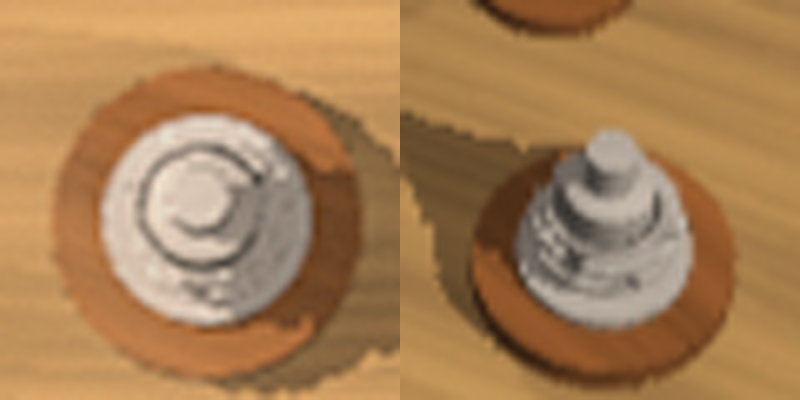

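The tin stands upright in the cup: the ring is centred at (200,205) in the top crop and the knob is at (610,150) in the scene crop. Next is the cover.

```bash
python3 -m jog '[{"tx":-0.27,"ty":1,"tz":0.09,"ax":0.017,"ay":-0.023,"az":-0.009,"hand":0.6},{"tx":-0.27,"ty":1,"tz":0.09,"ax":0.017,"ay":-0.023,"az":-0.009,"hand":0.6},{"tx":-0.27,"ty":1,"tz":0.09,"ax":0.017,"ay":-0.023,"az":-0.009,"hand":0.6},{"tx":-0.27,"ty":1,"tz":0.09,"ax":0.017,"ay":-0.023,"az":-0.009,"hand":0.6},{"tx":-0.27,"ty":1,"tz":0.09,"ax":0.017,"ay":-0.023,"az":-0.009,"hand":0.6}]'
python3 - <<'E'
from g import *
R,ez=coverR(); goal(np.array([562,-278.5,136])+215*ez,R)
E
```

```text
time: 6.65
tool_pos: [449.8, -274.8, 346.6]
tcp_rot: [-179.4, -27.1, 5.5]
ft_force: [0.1, -0.3, -0.8]
finger_gap: 51.6
t 6.65 shift mm [-0.2 14.3 23.1] frac [-0.001  0.095  0.154] turn [-0.63  0.85  0.14] frac [-0.014   0.0189  0.003 ]
```

```bash
python3 -m jog '[{"tx":0,"ty":0.095,"tz":0.1,"ax":-0.014,"ay":0.019,"az":0.003,"hand":0.6},{"tx":0,"ty":0.095,"tz":0.154,"ax":-0.014,"ay":0.019,"az":0.003,"hand":0.6},{"tx":0,"ty":0.095,"tz":0.154,"ax":-0.014,"ay":0.019,"az":0.003,"hand":0.6},{"tx":0,"ty":0.095,"tz":0.154,"ax":-0.014,"ay":0.019,"az":0.003,"hand":0.6}]'
python3 - <<'E'
from g import *
R,ez=coverR(); goal(np.array([562,-278.5,136])+174*ez,R)
ims=[]
for n in("top","scene"):
    s=snapshot(n);pickle.dump(s,open(n+"6.pkl","wb"));u,v=map(int,proj(s,[555,-278,150]))
    ims.append(cv2.resize(s["pixels"][v-40:v+40,u-40:u+40,::-1],(400,400),interpolation=cv2.INTER_CUBIC))
cv2.imwrite("pics/j6.png",np.hstack(ims))
E
```

```text
time: 6.98
tool_pos: [462.5, -283.1, 327.2]
tcp_rot: [-179.9, -28.1, 5.5]
ft_force: [-0.4, 0.4, -0.5]
finger_gap: 51.2
t 6.9833 shift mm [-2.   4.7 41.5] frac [-0.013  0.031  0.277] turn [-0.17 -0.11  0.19] frac [-0.0038 -0.0024  0.0041]
```

View pics/j6.png

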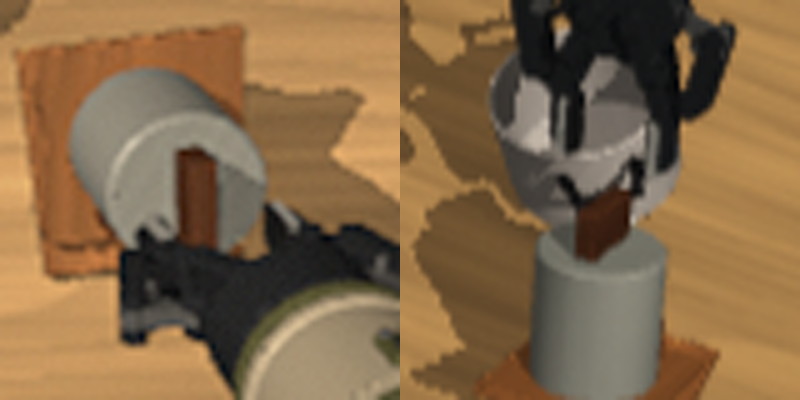

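```bash
python3 -m jog '[{"tx":-0.013,"ty":0.015,"tz":0.1,"ax":-0.004,"ay":-0.002,"az":0.004,"hand":0.6},{"tx":-0.013,"ty":0.015,"tz":0.2,"ax":-0.004,"ay":-0.002,"az":0.004,"hand":0.6},{"tx":-0.013,"ty":0.015,"tz":0.25,"ax":-0.004,"ay":-0.002,"az":0.004,"hand":0.6},{"tx":-0.013,"ty":0.015,"tz":0.25,"ax":-0.004,"ay":-0.002,"az":0.004,"hand":0.6},{"tx":-0.013,"ty":0.015,"tz":0.25,"ax":-0.004,"ay":-0.002,"az":0.004,"hand":0.6}]'
python3 - <<'E'
from g import *
R,ez=coverR(); goal(np.array([562,-278.5,136])+174*ez,R)
ims=[]
for n in("top","scene"):
    s=snapshot(n);pickle.dump(s,open(n+"6.pkl","wb"));u,v=map(int,proj(s,[555,-278,150]))
    ims.append(cv2.resize(s["pixels"][v-40:v+40,u-40:u+40,::-1],(400,400),interpolation=cv2.INTER_CUBIC))
cv2.imwrite("pics/j7.png",np.hstack(ims))
E
```

```text
time: 7.5
tool_pos: [478.2, -285.3, 294.5]
tcp_rot: [179.8, -28.2, 5.3]
ft_force: [-0.5, -1.0, -0.3]
finger_gap: 51.0
t 7.5 shift mm [-0.2  1.   5.4] frac [-0.001  0.006  0.036] turn [ 0.18 -0.15 -0.02] frac [ 0.004  -0.0034 -0.0005]
```

View pics/j7.png

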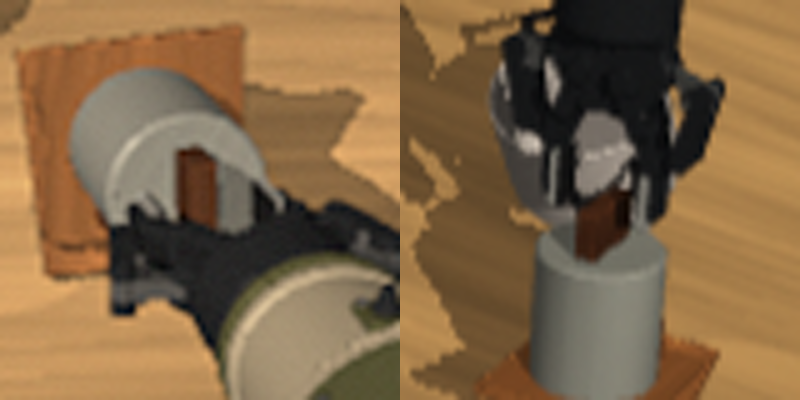

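```bash
python3 -m jog '[{"tx":0,"ty":0.005,"tz":0.03,"ax":0,"ay":0,"az":0,"hand":0.6},{"tx":0,"ty":0.005,"tz":0.03,"ax":0,"ay":0,"az":0,"hand":0},{"tx":0,"ty":0.005,"tz":0.03,"ax":0,"ay":0,"az":0,"hand":0},{"tx":0,"ty":0.005,"tz":0.03,"ax":0,"ay":0,"az":0,"hand":0},{"tx":0,"ty":0.005,"tz":0.03,"ax":0,"ay":0,"az":0,"hand":0}]' 80
python3 -m jog '[{"tx":0,"ty":0,"tz":0,"ax":0,"ay":0,"az":0,"hand":0},{"tx":0,"ty":0,"tz":0,"ax":0,"ay":0,"az":0,"hand":0},{"tx":0,"ty":0,"tz":0,"ax":0,"ay":0,"az":0,"hand":0}]'
python3 - <<'E'
from g import *
R,ez=coverR(); goal(np.array([562,-278.5,136])+174*ez,R)
ims=[]
for n in("top","scene"):
    s=snapshot(n);pickle.dump(s,open(n+"6.pkl","wb"));u,v=map(int,proj(s,[555,-278,150]))
    ims.append(cv2.resize(s["pixels"][v-40:v+40,u-40:u+40,::-1],(400,400),interpolation=cv2.INTER_CUBIC))
cv2.imwrite("pics/j8.png",np.hstack(ims))
E
```

```text
time: 8.02
tool_pos: [480.4, -286.2, 290.6]
tcp_rot: [179.8, -28.2, 5.2]
ft_force: [-2.0, 2.0, 3.0]
finger_gap: 12.4
time: 8.27
tool_pos: [480.4, -286.2, 290.6]
tcp_rot: [179.8, -28.2, 5.2]
ft_force: [-3.1, 4.8, 5.6]
finger_gap: 12.1
t 8.2667 shift mm [-0.2 -0.1  1. ] frac [-0.001 -0.001  0.007] turn [ 0.21 -0.19 -0.05] frac [ 0.0046 -0.0042 -0.0011]
```

View pics/j8.png

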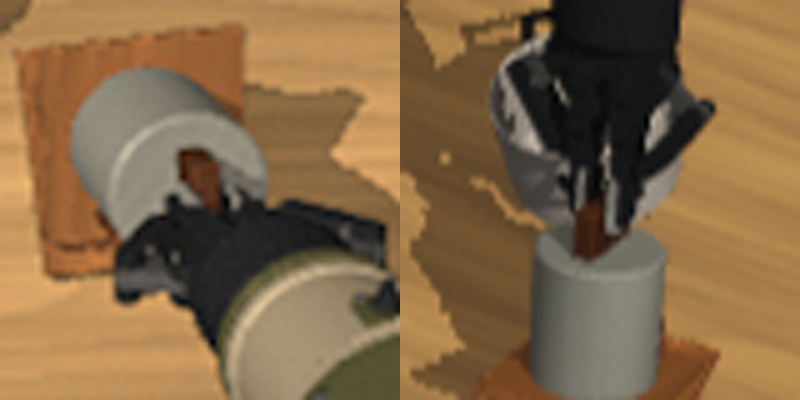

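```bash
python3 -m jog '[{"tx":0,"ty":0,"tz":-0.1,"ax":0,"ay":0,"az":0,"hand":0},{"tx":0,"ty":0,"tz":-0.25,"ax":0,"ay":0,"az":0,"hand":0},{"tx":0,"ty":0,"tz":-0.45,"ax":0,"ay":0,"az":0,"hand":0},{"tx":0,"ty":0,"tz":-0.7,"ax":0,"ay":0,"az":0,"hand":0},{"tx":0,"ty":0,"tz":-0.8,"ax":0,"ay":0,"az":0,"hand":0}]' 100
python3 - <<'E'
from g import *
goal([521,28,425],down(5))
ims=[]
for n in("top","scene"):
    s=snapshot(n);pickle.dump(s,open(n+"7.pkl","wb"));u,v=map(int,proj(s,[520,-278,200]))
    ims.append(cv2.resize(s["pixels"][v-50:v+50,u-50:u+50,::-1],(400,400),interpolation=cv2.INTER_CUBIC))
cv2.imwrite("pics/j9.png",np.hstack(ims))
E
```

```text
time: 8.78
tool_pos: [422.9, -291.8, 399.7]
tcp_rot: [179.6, -28.3, 5.3]
ft_force: [0.7, -1.4, -1.9]
finger_gap: 11.5
t 8.7833 shift mm [ 124.1 -309.6   35.6] frac [ 0.827 -2.064  0.237] turn [  0.36 -28.26   0.2 ] frac [ 0.0079 -0.628   0.0044]
```

View pics/j9.png

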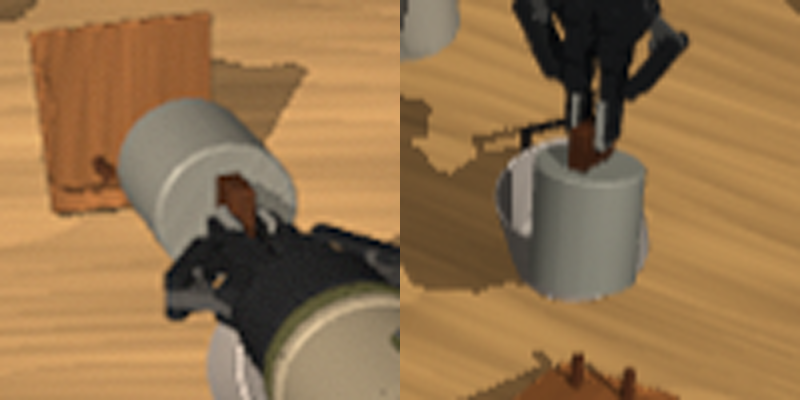

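```bash
python3 -m jog '[{"tx":0.45,"ty":-0.98,"tz":0.05,"ax":0.002,"ay":-0.15,"az":0,"hand":0},{"tx":0.45,"ty":-0.98,"tz":0.05,"ax":0.004,"ay":-0.3,"az":0,"hand":0},{"tx":0.45,"ty":-0.98,"tz":0.05,"ax":0.006,"ay":-0.45,"az":0,"hand":0},{"tx":0.45,"ty":-0.98,"tz":0.05,"ax":0.008,"ay":-0.58,"az":0.004,"hand":0},{"tx":0.45,"ty":-0.98,"tz":0.05,"ax":0.008,"ay":-0.628,"az":0.004,"hand":0}]'
python3 - <<'E'
from g import *
goal([521,28,430],down(5))
E
```

```text
time: 9.3
tool_pos: [475.6, -132.8, 419.9]
tcp_rot: [-179.7, 0.4, 5.4]
ft_force: [0.8, -1.0, -2.9]
finger_gap: 11.5
t 9.3 shift mm [  60.4 -155.8   -9.6] frac [ 0.402 -1.039 -0.064] turn [-0.34  0.41  0.44] frac [-0.0075  0.0091  0.0097]
```

```bash
python3 -m jog '[{"tx":0.37,"ty":-0.98,"tz":-0.06,"ax":-0.006,"ay":0.009,"az":0.01,"hand":0},{"tx":0.37,"ty":-0.98,"tz":-0.06,"ax":-0.006,"ay":0.009,"az":0.01,"hand":0},{"tx":0.37,"ty":-0.98,"tz":-0.06,"ax":-0.006,"ay":0.009,"az":0.01,"hand":0},{"tx":0.37,"ty":-0.98,"tz":-0.06,"ax":-0.006,"ay":0.009,"az":0.01,"hand":0},{"tx":0.37,"ty":-0.98,"tz":-0.06,"ax":-0.006,"ay":0.009,"az":0.01,"hand":0}]'
python3 -m jog '[{"tx":0,"ty":0,"tz":0,"ax":0,"ay":0,"az":0,"hand":0},{"tx":0,"ty":0,"tz":0,"ax":0,"ay":0,"az":0,"hand":0}]'
cat > cov.py <<'E'
from g import *
import sys
from scipy.optimize import least_squares
for n in("scene","top"):
    s=snapshot(n); pickle.dump(s,open(n+"8.pkl","wb"))
    st,c,r=cur(); P=pts(s);hsv=cv2.cvtColor(s["pixels"],cv2.COLOR_RGB2HSV)
    zr=c[2]-280
    F=P[(hsv[...,1]<60)&(hsv[...,2]>60)&(np.linalg.norm(P[...,:2]-c[:2],axis=-1)<60)]
    b=F[(F[:,2]>zr+5)&(F[:,2]<zr+85)]; zm=zr+10
    print(n,len(b),"tcp",c.round(1),st["tcp_rot"].round(2),"zr",zr.round(1))
    if len(b)>40:
        f=least_squares(lambda x:np.hypot(b[:,0]-x[0]-x[2]*(b[:,2]-zm),b[:,1]-x[1]-x[3]*(b[:,2]-zm))-41,[*c[:2],0,0],loss="soft_l1")
        t=F[(F[:,2]>zr+85)&(F[:,2]<zr+97)]
        print(" cover at rim",f.x[:2].round(1),"slope deg",np.degrees(f.x[2:]).round(2),"res",np.median(abs(f.fun)).round(2),"zmin",F[F[:,2]>72][:,2].min().round(1) if (F[:,2]>72).any() else "", "topz",np.median(t[:,2]).round(1) if len(t) else "")
        if len(t)>20:
            A=np.c_[t[:,:2]-t[:,:2].mean(0),np.ones(len(t))];k=np.linalg.lstsq(A,t[:,2],rcond=None)[0];print(" top plane tilt",np.degrees(k[:2]).round(2),len(t))
    Q=P[np.linalg.norm(P[...,:2]-[517,30],axis=-1)<75]
    q=Q[(Q[:,2]>16)&(Q[:,2]<24)]
    if len(q)>5: print(" plinth",len(q),((q.min(0)+q.max(0))/2).round(1),np.ptp(q,axis=0).round(1))
    u,v=map(int,proj(s,[517,30,100]))
    cv2.imwrite(f"pics/_{n}.png",cv2.resize(s["pixels"][v-50:v+50,u-50:u+50,::-1],(400,400),interpolation=cv2.INTER_CUBIC))
cv2.imwrite(f"pics/{sys.argv[1]}.png",np.hstack([cv2.imread("pics/_top.png"),cv2.imread("pics/_scene.png")]))
E
python3 cov.py k1
```

```text
time: 9.72
tool_pos: [516.8, 17.9, 428.0]
tcp_rot: [-179.9, -0.2, 4.9]
ft_force: [0.3, -0.3, -3.1]
finger_gap: 11.5
time: 9.88
tool_pos: [515.9, 12.7, 428.1]
tcp_rot: [179.9, -0.1, 4.7]
ft_force: [-0.0, -0.3, -3.4]
finger_gap: 11.2
scene 341 tcp [515.8  12.  428.5] [179.94  -0.18   4.62] zr 148.5
 cover at rim [516.9  12.4] slope deg [-0.17 -0.49] res 0.62 zmin 72.3 topz 238.1
 top plane tilt [-0.41  0.4 ] 355
 plinth 474 [519.3  29.3  20. ] [129.5 128.    8. ]
top 68 tcp [515.7  11.6 429. ] [179.94  -0.21   4.56] zr 149.0
 cover at rim [513.3  14.8] slope deg [-0.01 -0.38] res 0.13 zmin 151.3 topz 239.8
 top plane tilt [1.46 0.27] 267
 plinth 486 [492.3  32.2  20. ] [ 84.3 127.1   7.9]
```

View pics/k1.png

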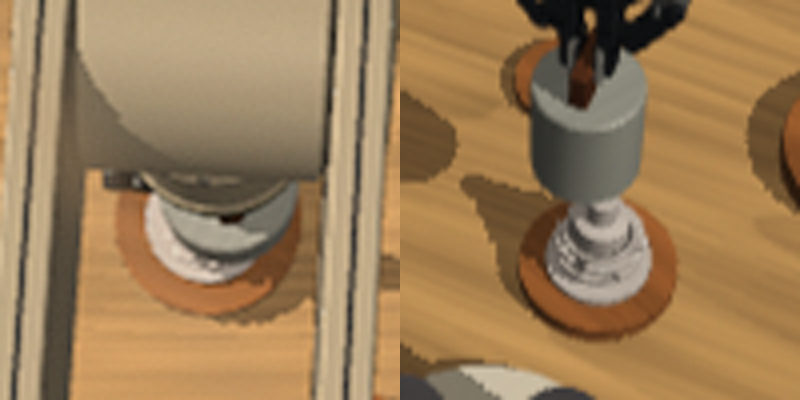

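```bash
python3 - <<'E'
from h import *
for n,c in(("top0.pkl",(513.6,31.9)),("top5.pkl",(513.6,31.9)),("scene0.pkl",(519.2,29.3)),("scene5.pkl",(519.2,29.3))):
    s=load(n);P=pts(s);F=P[~np.isnan(P[...,0])];G=cv2.cvtColor(s["pixels"],cv2.COLOR_RGB2GRAY)[~np.isnan(P[...,0])]
    d=F[:,:2]-c;r=np.hypot(*d.T);a=np.degrees(np.arctan2(d[:,1],d[:,0]))
    k=(r>30.5)&(r<35)&(F[:,2]>24)&(F[:,2]<64)
    if n[0]=="s":k=(r>31)&(r<36.5)&(F[:,2]>52)&(F[:,2]<64)
    out=[]
    for lo in range(-180,180,10):
        m=k&(a>=lo)&(a<lo+10)
        out.append(f"{lo}:{np.median(F[m,2]):.0f}/{np.min(F[m,2]):.0f}/{m.sum()}/{np.median(G[m]):.0f}" if m.any() else f"{lo}:-")
    print(n,*out)
    # refold
    best=[]
    for ph in range(0,90,5):
        m=k&(abs((a-ph+45)%90-45)<9); best.append((ph,round(F[m,2].mean(),1) if m.any() else 0,int(m.sum())))
    print(best)
E
python3 - <<'E'
import sys; sys.path.insert(0,'.')
from h import *
ims=[]
for n in("top0.pkl","scene0.pkl"):
    s=load(""+n);u,v=map(int,proj(s,[517,30,55]))
    im=s["pixels"][v-20:v+20,u-20:u+20,::-1]; 
    im=cv2.resize(im,(400,400),interpolation=cv2.INTER_LANCZOS4)
    ims.append(cv2.convertScaleAbs(im,alpha=1.6,beta=-120))
cv2.imwrite("pics/base.png",np.hstack(ims))
E
```

```text
top0.pkl -180:52/42/6/149 -170:55/31/4/148 -160:61/58/4/127 -150:54/30/5/140 -140:61/61/3/143 -130:58/30/5/128 -120:57/55/3/123 -110:44/40/4/130 -100:45/44/2/126 -90:59/47/3/119 -80:60/58/4/141 -70:58/56/3/162 -60:58/54/3/144 -50:61/53/3/159 -40:60/58/4/174 -30:61/56/3/198 -20:47/44/2/197 -10:46/44/2/203 0:61/44/3/199 10:61/58/3/199 20:61/59/3/212 30:58/57/3/199 40:57/57/4/200 50:57/56/3/198 60:60/59/3/189 70:46/46/3/195 80:46/45/4/194 90:60/57/3/192 100:61/60/2/192 110:60/59/4/194 120:59/58/4/191 130:62/59/4/190 140:58/43/5/191 150:61/29/3/181 160:47/27/4/188 170:44/44/2/150
[(0, np.float64(51.0), 22), (5, np.float64(53.9), 26), (10, np.float64(57.0), 26), (15, np.float64(58.8), 27), (20, np.float64(58.3), 23), (25, np.float64(58.2), 25), (30, np.float64(58.2), 27), (35, np.float64(56.9), 26), (40, np.float64(57.0), 27), (45, np.float64(58.5), 25), (50, np.float64(59.2), 27), (55, np.float64(57.2), 29), (60, np.float64(56.8), 26), (65, np.float64(55.6), 22), (70, np.float64(51.5), 21), (75, np.float64(48.3), 20), (80, np.float64(45.1), 21), (85, np.float64(45.3), 19)]
top5.pkl -180:
[... 2277 characters left out ...]
/55/3/147 10:56/55/3/138 20:58/56/4/151 30:57/57/3/140 40:59/55/4/154 50:56/53/2/162 60:59/53/5/163 70:- 80:- 90:56/54/3/145 100:58/58/2/164 110:58/58/2/172 120:59/58/2/171 130:60/57/3/170 140:58/58/2/166 150:60/59/2/164 160:- 170:-
[(0, np.float64(57.5), 6), (5, np.float64(57.6), 11), (10, np.float64(57.6), 14), (15, np.float64(57.5), 14), (20, np.float64(57.8), 11), (25, np.float64(58.0), 11), (30, np.float64(58.2), 12), (35, np.float64(57.8), 17), (40, np.float64(57.9), 16), (45, np.float64(58.0), 16), (50, np.float64(57.3), 15), (55, np.float64(57.5), 18), (60, np.float64(57.4), 18), (65, np.float64(57.7), 12), (70, np.float64(58.1), 8), (75, np.float64(59.1), 3), (80, 0, 0), (85, 0, 0)]
```

View pics/base.png

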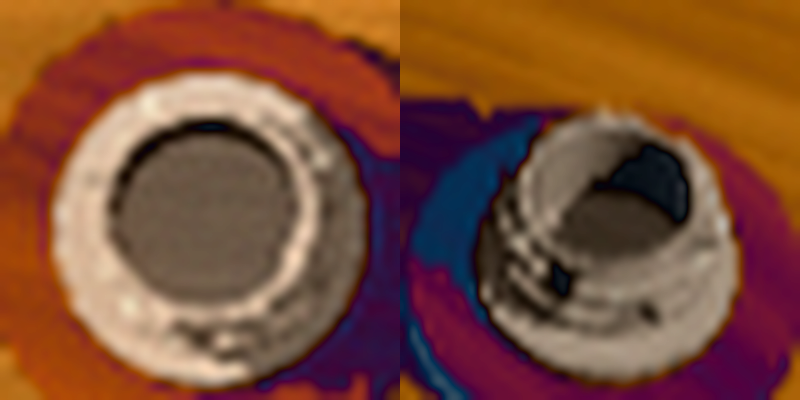

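```bash
python3 -m jog '[{"tx":0.018,"ty":-0.112,"tz":0,"ax":0,"ay":0.005,"az":0.14,"hand":0},{"tx":0.018,"ty":-0.112,"tz":0,"ax":0,"ay":0.005,"az":0.28,"hand":0},{"tx":0.018,"ty":-0.112,"tz":0.05,"ax":0,"ay":0.005,"az":0.28,"hand":0},{"tx":0.018,"ty":-0.112,"tz":0.1,"ax":0,"ay":0.005,"az":0.28,"hand":0},{"tx":0.018,"ty":-0.112,"tz":0.13,"ax":0,"ay":0.005,"az":0.28,"hand":0}]'
python3 -m jog '[{"tx":0,"ty":0,"tz":0,"ax":0,"ay":0,"az":0,"hand":0},{"tx":0,"ty":0,"tz":0,"ax":0,"ay":0,"az":0,"hand":0},{"tx":0,"ty":0,"tz":0,"ax":0,"ay":0,"az":0,"hand":0}]'
python3 cov.py k2
```

```text
time: 10.4
tool_pos: [516.9, 28.4, 408.9]
tcp_rot: [-180.0, -0.4, -7.9]
ft_force: [0.3, 0.3, -2.9]
finger_gap: 11.6
time: 10.65
tool_pos: [517.3, 29.0, 410.9]
tcp_rot: [-180.0, -0.5, -8.0]
ft_force: [0.3, 0.2, -1.8]
finger_gap: 11.5
scene 323 tcp [517.4  29.  411.1] [-179.96   -0.57   -7.97] zr 131.1
 cover at rim [520.8  28.7] slope deg [-0.84 -0.1 ] res 0.58 zmin 72.1 topz 220.9
 top plane tilt [0.1  0.07] 350
 plinth 441 [521.7  29.4  20. ] [125.  128.3   7.9]
top 62 tcp [517.4  29.1 411.3] [-179.96   -0.59   -7.98] zr 131.3
 cover at rim [516.9  32.3] slope deg [-0.51 -0.49] res 0.12 zmin 135.4 topz 222.7
 top plane tilt [0.48 0.48] 216
 plinth 430 [490.7  39.1  20. ] [ 81.  113.6   7.9]
```

View pics/k2.png

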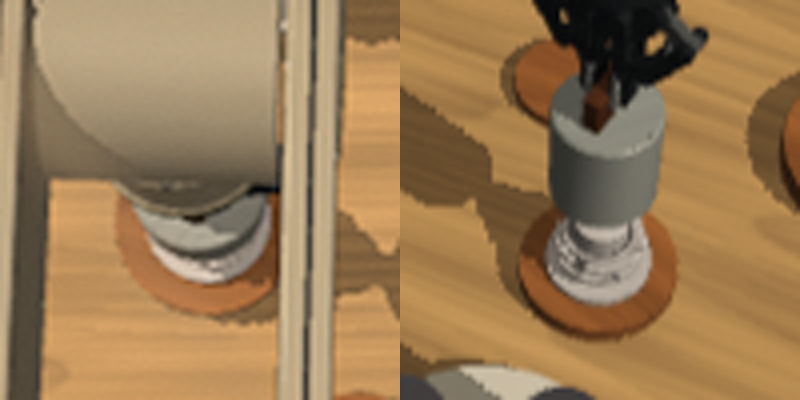

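```bash
python3 -m jog '[{"tx":0,"ty":0,"tz":0.1,"ax":0,"ay":-0.012,"az":0,"hand":0},{"tx":0,"ty":0,"tz":0.2,"ax":0,"ay":-0.012,"az":0,"hand":0},{"tx":0,"ty":0,"tz":0.3,"ax":0,"ay":-0.012,"az":0,"hand":0},{"tx":0,"ty":0,"tz":0.38,"ax":0,"ay":-0.012,"az":0,"hand":0},{"tx":0,"ty":0,"tz":0.44,"ax":0,"ay":-0.012,"az":0,"hand":0}]'
python3 -m jog '[{"tx":0,"ty":0,"tz":0,"ax":0,"ay":0,"az":0,"hand":0},{"tx":0,"ty":0,"tz":0,"ax":0,"ay":0,"az":0,"hand":0},{"tx":0,"ty":0,"tz":0,"ax":0,"ay":0,"az":0,"hand":0}]'
python3 cov.py k3
```

```text
time: 11.17
tool_pos: [517.4, 29.3, 342.6]
tcp_rot: [-180.0, 0.1, -8.0]
ft_force: [0.3, -1.4, -2.2]
finger_gap: 11.4
time: 11.42
tool_pos: [518.2, 29.2, 345.6]
tcp_rot: [-180.0, -0.1, -8.0]
ft_force: [0.5, 0.7, -2.6]
finger_gap: 11.3
scene 282 tcp [518.3  29.2 346. ] [-1.7995e+02 -1.1000e-01 -8.0000e+00] zr 66.0
 cover at rim [519.2  29.8] slope deg [-0.05 -0.82] res 0.64 zmin 73.0 topz 155.8
 top plane tilt [-0.78  0.05] 312
 plinth 412 [523.   29.5  20. ] [123.  127.8   8. ]
top 53 tcp [518.3  29.2 346.1] [-1.7995e+02 -1.2000e-01 -8.0000e+00] zr 66.1
 cover at rim [515.6  33. ] slope deg [ 0.18 -0.91] res 0.13 zmin 72.3 topz 157.2
 top plane tilt [1.48 1.15] 195
 plinth 415 [491.2  39.2  20. ] [ 81.6 113.6   8. ]
```

View pics/k3.png

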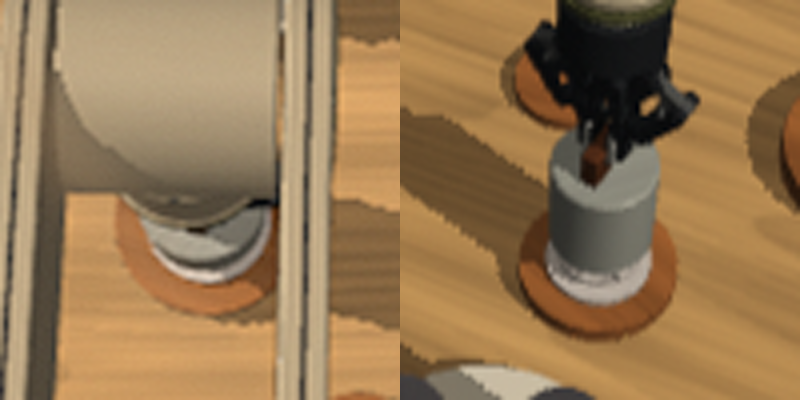

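```bash
python3 -m jog '[{"tx":-0.004,"ty":0.005,"tz":0.03,"ax":0,"ay":0,"az":0,"hand":0},{"tx":-0.004,"ty":0.005,"tz":0.06,"ax":0,"ay":0,"az":0,"hand":0},{"tx":-0.004,"ty":0.005,"tz":0.09,"ax":0,"ay":0,"az":0,"hand":0},{"tx":-0.004,"ty":0.005,"tz":0.11,"ax":0,"ay":0,"az":0,"hand":0},{"tx":-0.004,"ty":0.005,"tz":0.11,"ax":0,"ay":0,"az":0,"hand":0}]'
python3 -c "
from g import *
s=sense();print(s['ft_force'],s['wrist_torque'],s['tool_pos'],s['tcp_rot'])"
```

```text
time: 11.93
tool_pos: [516.8, 28.6, 327.1]
tcp_rot: [-180.0, 0.1, -8.0]
ft_force: [-0.0, 0.7, -2.7]
finger_gap: 11.5
[-0.00373738  0.71817173 -2.67031804] [-0.02985863 -0.04290048 -0.02926715] [516.79515431  28.56101888 327.06569388] [-1.79972560e+02  1.01540436e-01 -8.00192666e+00]
```

```bash
python3 -m jog '[{"tx":0,"ty":0,"tz":0.015,"ax":0,"ay":0,"az":0,"hand":0},{"tx":0,"ty":0,"tz":0.03,"ax":0,"ay":0,"az":0,"hand":0},{"tx":0,"ty":0,"tz":0.045,"ax":0,"ay":0,"az":0,"hand":0},{"tx":0,"ty":0,"tz":0.045,"ax":0,"ay":0,"az":0,"hand":0}]'
python3 -c "
from g import *
s=sense();print(s['ft_force'],s['wrist_torque'],s['tool_pos'],s['tcp_rot'])"
```

```text
time: 12.27
tool_pos: [517.1, 28.6, 321.0]
tcp_rot: [-180.0, 0.0, -8.0]
ft_force: [-0.5, 0.0, -2.7]
finger_gap: 11.5
[-0.4527313   0.04111006 -2.66576798] [ 0.03815543  0.02160652 -0.00796363] [517.06091388  28.57629478 321.02965574] [-1.79966974e+02  3.55929471e-02 -7.99685315e+00]
```

```bash
python3 -m jog '[{"tx":0,"ty":0,"tz":0.015,"ax":0,"ay":0,"az":0,"hand":0},{"tx":0,"ty":0,"tz":0.025,"ax":0,"ay":0,"az":0,"hand":0},{"tx":0,"ty":0,"tz":0.025,"ax":0,"ay":0,"az":0,"hand":0},{"tx":0,"ty":0,"tz":0.025,"ax":0,"ay":0,"az":0,"hand":0}]'
python3 -c "
from g import *
s=sense();print(s['ft_force'],s['wrist_torque'],s['tool_pos'],s['tcp_rot'])"
python3 cov.py k4
```

```text
time: 12.6
tool_pos: [517.8, 28.8, 320.1]
tcp_rot: [-179.9, -0.1, -8.0]
ft_force: [-4.4, 1.5, 10.5]
finger_gap: 11.8
[-4.42008696  1.51066799 10.48186423] [ 0.25016371  0.98650377 -0.02822566] [517.76222124  28.79809555 320.06704888] [-1.79924089e+02 -1.43251783e-01 -7.98469745e+00]
scene 264 tcp [517.8  28.8 320.1] [-1.7992e+02 -1.5000e-01 -7.9800e+00] zr 40.1
 cover at rim [518.5  29. ] slope deg [-0.14 -0.4 ] res 0.65 zmin 72.2 topz 130.0
 top plane tilt [-0.45 -0.01] 302
 plinth 406 [522.5  29.2  20. ] [122.1 127.6   8. ]
top 51 tcp [517.8  28.8 320.1] [-1.7993e+02 -1.5000e-01 -7.9800e+00] zr 40.1
 cover at rim [514.3  32.3] slope deg [ 0.4  -0.38] res 0.14 zmin 72.7 topz 131.7
 top plane tilt [-0.39  0.37] 186
 plinth 410 [501.1  38.9  20. ] [101.8 114.1   8. ]
```

View pics/k4.png

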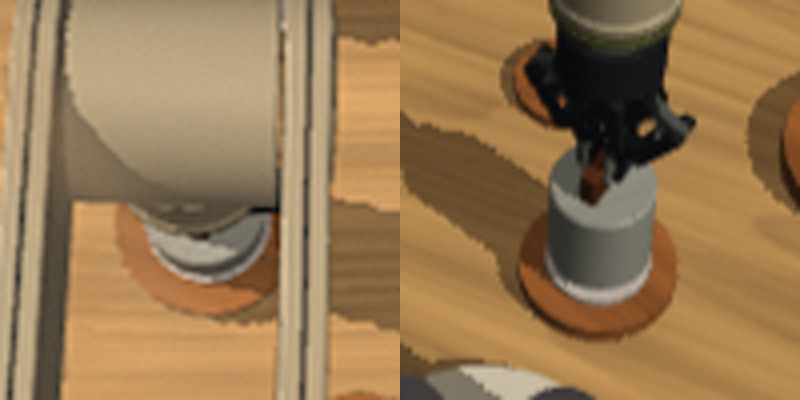

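```bash
python3 -m jog '[{"tx":0,"ty":0,"tz":-0.02,"ax":0,"ay":0,"az":-0.1,"hand":0},{"tx":0,"ty":0,"tz":-0.025,"ax":0,"ay":0,"az":-0.25,"hand":0},{"tx":0,"ty":0,"tz":-0.025,"ax":0,"ay":0,"az":-0.4,"hand":0},{"tx":0,"ty":0,"tz":-0.025,"ax":0,"ay":0,"az":-0.55,"hand":0},{"tx":0,"ty":0,"tz":-0.025,"ax":0,"ay":0,"az":-0.7,"hand":0}]'
python3 -m jog '[{"tx":0,"ty":0,"tz":0,"ax":0,"ay":0,"az":-0.15,"hand":0},{"tx":0,"ty":0,"tz":0,"ax":0,"ay":0,"az":-0.3,"hand":0},{"tx":0,"ty":0,"tz":0,"ax":0,"ay":0,"az":-0.3,"hand":0},{"tx":0,"ty":0,"tz":0,"ax":0,"ay":0,"az":-0.3,"hand":0}]'
python3 -c "
from g import *
s=sense();print(s['ft_force'],s['wrist_torque'],s['tool_pos'],s['tcp_rot'])
goal([517.4,28.7,306],down(37))"
```

```text
time: 13.12
tool_pos: [517.3, 28.6, 321.7]
tcp_rot: [-180.0, -0.0, 23.8]
ft_force: [-0.4, 0.6, -3.1]
finger_gap: 11.5
time: 13.45
tool_pos: [517.3, 28.6, 321.6]
tcp_rot: [-180.0, -0.0, 36.8]
ft_force: [-0.9, 0.8, -3.2]
finger_gap: 11.5
[-0.92750368  0.81936832 -3.22458173] [-0.01737936 -0.04009125 -0.01091113] [517.25595091  28.57493566 321.6445399 ] [-1.79984080e+02 -3.76952872e-02  3.67917244e+01]
t 13.45 shift mm [ 0.2 -0.  15.6] frac [ 0.001 -0.     0.104] turn [-0.02 -0.04 -0.21] frac [-0.0004 -0.0008 -0.0046]
```

```bash
python3 -m jog '[{"tx":0,"ty":0,"tz":0.02,"ax":0,"ay":0,"az":0,"hand":0},{"tx":0,"ty":0,"tz":0.04,"ax":0,"ay":0,"az":0,"hand":0},{"tx":0,"ty":0,"tz":0.06,"ax":0,"ay":0,"az":0,"hand":0},{"tx":0,"ty":0,"tz":0.06,"ax":0,"ay":0,"az":0,"hand":0}]'
python3 -c "
from g import *
s=sense();print(s['ft_force'],s['wrist_torque'],s['tool_pos'],s['tcp_rot'])"
```

```text
time: 13.78
tool_pos: [516.9, 28.6, 311.5]
tcp_rot: [-179.9, 0.0, 36.9]
ft_force: [-0.6, 0.7, -3.3]
finger_gap: 11.3
[-0.6072914   0.72519254 -3.34866649] [ 0.01041633 -0.02651702  0.04689143] [516.85035099  28.59707903 311.48611786] [-1.79921640e+02  3.94844688e-02  3.69397377e+01]
```

Past both crowns freely. I'll lower the cover the last few millimetres onto the flange.

```bash
python3 -m jog '[{"tx":0,"ty":0,"tz":0.015,"ax":0,"ay":0,"az":0,"hand":0},{"tx":0,"ty":0,"tz":0.03,"ax":0,"ay":0,"az":0,"hand":0},{"tx":0,"ty":0,"tz":0.04,"ax":0,"ay":0,"az":0,"hand":0},{"tx":0,"ty":0,"tz":0.04,"ax":0,"ay":0,"az":0,"hand":0},{"tx":0,"ty":0,"tz":0.04,"ax":0,"ay":0,"az":0,"hand":0}]'
python3 -c "
from g import *
s=sense();print(s['ft_force'],s['wrist_torque'],s['tool_pos'],s['tcp_rot'])"
python3 cov.py k5
```

```text
time: 14.2
tool_pos: [517.3, 28.6, 306.6]
tcp_rot: [-180.0, -0.0, 37.0]
ft_force: [-0.4, -0.8, -3.0]
finger_gap: 11.8
[-0.36425025 -0.83546941 -3.01959365] [ 0.00422725 -0.02553433  0.02049431] [517.25327881  28.55867997 306.62255619] [-1.79984085e+02 -3.24672421e-02  3.69981459e+01]
scene 260 tcp [517.2  28.5 306.6] [-1.7998e+02 -3.0000e-02  3.7000e+01] zr 26.6
 cover at rim [517.8  28.2] slope deg [-0.35 -0.41] res 0.64 zmin 72.0 topz 116.6
 top plane tilt [0.1  0.12] 301
 plinth 402 [523.5  29.4  20. ] [121.8 127.3   7.9]
top 49 tcp [517.2  28.6 306.6] [-1.7998e+02 -3.0000e-02  3.7000e+01] zr 26.6
 cover at rim [513.7  31.2] slope deg [ 0.19 -0.33] res 0.15 zmin 73.7 topz 118.0
 top plane tilt [2.68 1.11] 179
 plinth 334 [501.   38.8  20. ] [101.2 113.8   7.9]
```

View pics/k5.png

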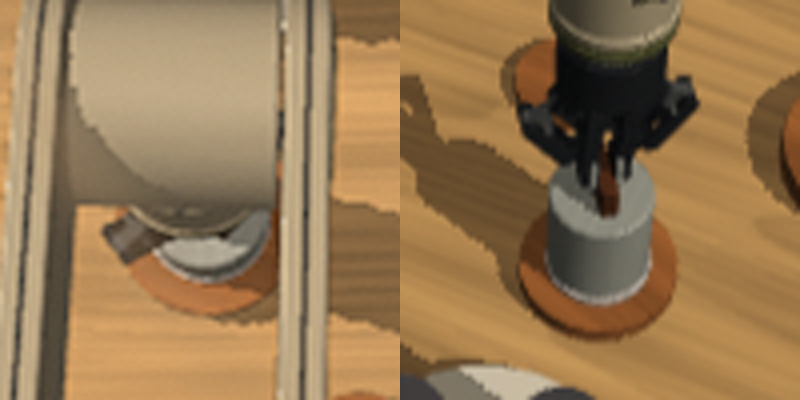

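```bash
python3 -m jog '[{"tx":0,"ty":0,"tz":0.015,"ax":0,"ay":0,"az":0,"hand":0},{"tx":0,"ty":0,"tz":0.02,"ax":0,"ay":0,"az":0,"hand":0},{"tx":0,"ty":0,"tz":0.02,"ax":0,"ay":0,"az":0,"hand":0},{"tx":0,"ty":0,"tz":0.02,"ax":0,"ay":0,"az":0,"hand":0}]'
python3 -c "
from g import *
s=sense();print(s['ft_force'],s['wrist_torque'],s['tool_pos'],s['tcp_rot'])"
```

```text
time: 14.63
tool_pos: [517.7, 28.8, 306.3]
tcp_rot: [180.0, -0.1, 37.0]
ft_force: [-7.4, 2.3, 15.4]
finger_gap: 11.5
[-7.44492585  2.34221766 15.42183217] [ 0.16997055  1.55946769 -0.0144106 ] [517.71696076  28.78441536 306.32179706] [ 1.79957824e+02 -1.42501905e-01  3.70121868e+01]
```

```bash
python3 -m jog '[{"tx":0,"ty":0,"tz":-0.01,"ax":0,"ay":0,"az":0,"hand":0},{"tx":0,"ty":0,"tz":-0.01,"ax":0,"ay":0,"az":0,"hand":0.5},{"tx":0,"ty":0,"tz":-0.01,"ax":0,"ay":0,"az":0,"hand":0.5},{"tx":0,"ty":0,"tz":-0.01,"ax":0,"ay":0,"az":0,"hand":0.5},{"tx":0,"ty":0,"tz":-0.01,"ax":0,"ay":0,"az":0,"hand":0.5}]'
python3 -m jog '[{"tx":0,"ty":0,"tz":-0.1,"ax":0,"ay":0,"az":0,"hand":0.5},{"tx":0,"ty":0,"tz":-0.25,"ax":0,"ay":0,"az":0,"hand":0.5},{"tx":0,"ty":0,"tz":-0.5,"ax":0,"ay":0,"az":0,"hand":0.5},{"tx":0,"ty":0,"tz":-0.75,"ax":0,"ay":0,"az":0,"hand":0.5},{"tx":0,"ty":0,"tz":-0.9,"ax":0,"ay":0,"az":0,"hand":0.5}]'
python3 -m jog '[{"tx":-0.6,"ty":0.9,"tz":0,"ax":0,"ay":0,"az":0,"hand":0.5},{"tx":-0.6,"ty":0.9,"tz":0,"ax":0,"ay":0,"az":0,"hand":0.5},{"tx":-0.6,"ty":0.9,"tz":0,"ax":0,"ay":0,"az":0,"hand":0.5},{"tx":-0.6,"ty":0.9,"tz":0,"ax":0,"ay":0,"az":0,"hand":0.5},{"tx":-0.6,"ty":0.9,"tz":0,"ax":0,"ay":0,"az":0,"hand":0.5}]'
```

```text
time: 15.05
tool_pos: [517.3, 28.5, 305.0]
tcp_rot: [-180.0, -0.0, 37.0]
ft_force: [0.1, 0.6, -0.4]
finger_gap: 42.4
time: 15.47
tool_pos: [517.5, 28.5, 444.3]
tcp_rot: [179.9, -0.2, 37.0]
ft_force: [0.8, -0.6, 0.9]
finger_gap: 42.4
time: 15.88
tool_pos: [526.2, -139.2, 439.6]
tcp_rot: [179.9, 0.1, 36.7]
ft_force: [0.3, 0.6, -0.5]
finger_gap: 42.7
```

```bash
python3 -m jog '[{"tx":0,"ty":1,"tz":0,"ax":0,"ay":0,"az":0,"hand":0.5},{"tx":0,"ty":1,"tz":0,"ax":0,"ay":0,"az":0,"hand":0.5},{"tx":0,"ty":1,"tz":0,"ax":0,"ay":0,"az":0,"hand":0.5},{"tx":0,"ty":1,"tz":0,"ax":0,"ay":0,"az":0,"hand":0.5},{"tx":0,"ty":1,"tz":0,"ax":0,"ay":0,"az":0,"hand":0.5}]'
cat > fin.py <<'E'
from g import *
from scipy.optimize import least_squares
for n in("scene","top"):
    s=snapshot(n);pickle.dump(s,open(n+"9.pkl","wb"));P=pts(s);hsv=cv2.cvtColor(s["pixels"],cv2.COLOR_RGB2HSV)
    cv2.imwrite(f"pics/fin_{n}.png",s["pixels"][:,:,::-1])
    F=P[(hsv[...,1]<60)&(np.linalg.norm(P[...,:2]-[517,30],axis=-1)<50)]
    t=F[(F[:,2]>108)&(F[:,2]<126)]
    if len(t)>30:
        k=np.linalg.lstsq(np.c_[t[:,:2]-t[:,:2].mean(0),np.ones(len(t))],t[:,2],rcond=None)[0]
        print(n,"top z",k[2].round(1),"tilt",np.degrees(k[:2]).round(2),len(t),((t.min(0)+t.max(0))/2).round(1))
    u,v=map(int,proj(s,[517,30,80]));cv2.imwrite(f"pics/_{n}.png",cv2.resize(s["pixels"][v-35:v+35,u-35:u+35,::-1],(400,400),interpolation=cv2.INTER_CUBIC))
cv2.imwrite("pics/fin.png",np.hstack([cv2.imread("pics/_top.png"),cv2.imread("pics/_scene.png")]))
E
python3 fin.py
```

```text
time: 16.3
tool_pos: [618.2, -257.4, 437.3]
tcp_rot: [-179.9, 0.1, 36.8]
ft_force: [0.8, 0.3, -0.1]
finger_gap: 42.8
scene top z 115.7 tilt [-1.12 -0.13] 385 [520.1  29.9 114.8]
top top z 117.7 tilt [0.39 0.19] 632 [513.1  29.2 116.3]
```

View pics/fin.png

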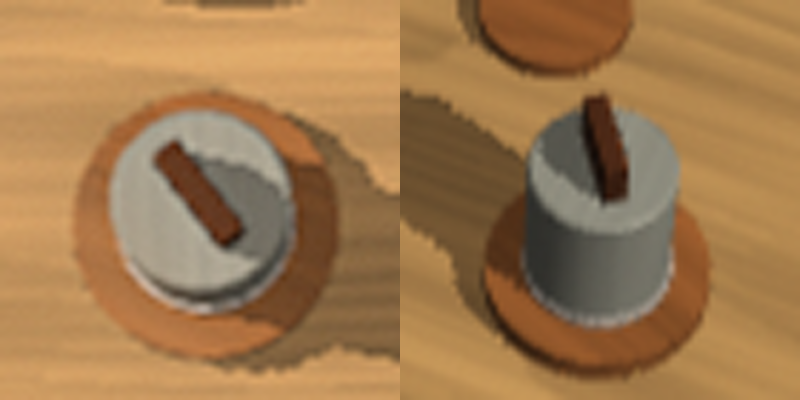

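View pics/fin_scene.png

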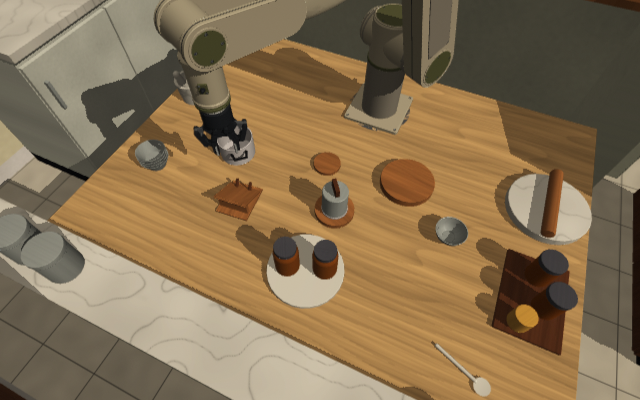

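The cover is down and released. The top-face height matches home, because on the lower crown it would read about 132. The jars (286,257) and (324,259), the bowl (451,232) and the pot (236,143) are where they were. Handing in.

```bash
python3 -m jog '[{"tx":0,"ty":0,"tz":0,"ax":0,"ay":0,"az":0,"hand":0.5},{"tx":0,"ty":0,"tz":0,"ax":0,"ay":0,"az":0,"hand":0.5},{"tx":0,"ty":0,"tz":0,"ax":0,"ay":0,"az":0,"hand":0.5}]'; python3 -c "
from h import *
for v in('top','scene'):
    a=load(v+'0.pkl');b=load(v+'9.pkl')
    for n,X in dict(turntable=[690,40,80],katori=[455,325,30]).items():
        p=proj(a,X).astype(int);sl=np.s_[p[1]-30:p[1]+30,p[0]-40:p[0]+40]
        print(v,n,np.abs(a['pixels'][sl].astype(int)-b['pixels'][sl]).mean().round(2))
from bench import hand_in
print(hand_in())"
```

```text
time: 16.65
tool_pos: [616.6, -252.3, 440.7]
tcp_rot: [180.0, -0.1, 37.1]
ft_force: [-0.2, 0.5, 0.0]
finger_gap: 42.9
top turntable 2.25
top katori 2.26
scene turntable 4.3
scene katori 4.79
the job is handed in; nothing more can be done
None
```

The job is done and handed in at about 16.7 s. The tin went into the cup of the middle-sized base. I then lifted the cover off the rest along its axis and lowered it over the tin at yaw -8°, through the upper gaps. I turned it 45° to yaw 37° and set it down on the flange, then let go and moved the arm clear.

**Seating:** the final drop from the lower crown to the flange was about 14 mm, as expected, and it ended in firm contact of about 15 N. After release the cover's top face measured 117.7 mm in the top view and 115.7 mm in the scene view, against 118 mm expected at home. On the lower crown it would have read about 132 mm.

**Tilt:** the top view gave at most 0.4°. The scene view gave 1.1°, which I put down to depth noise and did not check further.

**Disagreements:** the two cameras differed by about 5 mm in x and 3 mm in y throughout. I aligned by relative measurements and by touch. When I first gripped the tin, the fingertips pressed on its shoulder with about 6 N and pushed the arm up about 8 mm, with no harm that I could see.

**Left alone:** the jars and the bowl look unmoved in before-and-after pictures. The pot I checked only by eye in the scene view, where the gripper partly hid it. The highest force I read was about 25 N, when the tin touched the cup floor; readings were only taken between moves, so brief peaks could have been missed.

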